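# Snap the cover on the gas-control box and purge

## Task

Lay the loose blue cover on the open white gas-control box and press it down corner by corner on its white pads until all four orange clips have snapped over its edge and it sits flush. Only then push the purge valve's T lever all the way towards the green dot, hold it there for at least a second and let it spring back upright; never push it towards the red dot. Leave the bottles, the jar and the timer where they stand.

Things in the scene. Friction and masses are not known exactly. Their poses are not given: they have to be found in the camera images.
- box: fixed white gas-control box, open at the top, 110 (its x) x 160 (its y) x 50 mm high outside, walls 5 mm, opening 100 x 150 mm; origin at the centre of its underside, z up. Four upright orange spring clips stand outside the two long walls (x = +-55 mm) at y = +-72 mm, up to 65 mm above the worktop, their noses reaching 3.6 mm in over the walls' outer faces
- box_rim (a point): centre of the box's opening at rim height, 50 mm above its underside; axes as the box. A clip's nose slopes inwards: pressing the cover's corner down its slope (about 5 to 20 N) bends the clip outwards by itself, then it springs back over the cover's edge with that corner fully home, and holds it there
- cover: loose blue cover, 0.2 kg, lying right way up: plate 110 (its x) x 160 (its y) x 4 mm; below it a skirt 18 mm deep, 98.4 x 148 mm outside, its lowest 7 mm tapering in by 4 mm as lead-in. Origin at the centre of the skirt's lower edge, z up; plate underside at z = 18 mm. Fits either way round. Laid on, it rests on the clips with the plate about 11 mm above the rim; fully home the plate lies on the rim
- cover_grip (a point): centre of the upright grip rib in the middle of the cover, 20 mm wide (cover x), 80 mm long (cover y), 32 mm high (from 16 mm below to 16 mm above this point); 38 mm above the cover's origin, axes as the cover. The plate twists a little along its length, so each corner goes down on its own, and a clicked corner stays down
- pad1 (a point): centre of the top of a round white press pad (18 mm across, 8 mm high) near one corner of the cover, at cover x = 39 mm, y = 66 mm; 30 mm above the cover's origin; fully home it is 12 mm above the box's rim (12 to 15 mm while other corners are still up), and about 23 mm while the corner only rests on its clip
- pad2 (a point): centre of the top of a round white press pad (18 mm across, 8 mm high) near one corner of the cover, at cover x = -39 mm, y = 66 mm; 30 mm above the cover's origin; fully home it is 12 mm above the box's rim (12 to 15 mm while other corners are still up), and about 23 mm while the corner only rests on its clip
- pad3 (a point): centre of the top of a round white press pad (18 mm across, 8 mm high) near one corner of the cover, at cover x = -39 mm, y = -66 mm; 30 mm above the cover's origin; fully home it is 12 mm above the box's rim (12 to 15 mm while other corners are still up), and about 23 mm while the corner only rests on its clip
- pad4 (a point): centre of the top of a round white press pad (18 mm across, 8 mm high) near one corner of the cover, at cover x = 39 mm, y = -66 mm; 30 mm above the cover's origin; fully home it is 12 mm above the box's rim (12 to 15 mm while other corners are still up), and about 23 mm while the corner only rests on its clip
- valve: fixed purge valve: steel plate 90 x 70 mm under an aluminium block 74 (its x) x 54 (its y) mm, 35 mm high, with a green dot on its top at x = +27 mm and a red dot at x = -27 mm; origin at the centre of its underside, z up. It may face any way round.
- purge_lever (a joint): angle of the T lever, rad: 0 upright (a spring holds it there), positive leaning towards the green dot (valve +x) with its stop at +0.6, negative towards the red dot, stop at -0.6. Hinge along the valve's y axis 36 mm above the worktop at the valve's centre; spring 0.6 N m/rad, about 5 N at the handle at the stop
- lever_handle (a point): middle of the lever's black cross bar, 68 mm from the hinge (104 mm above the worktop when upright); the bar is 16 mm thick and 64 mm long along the valve's y axis, on a 10 mm steel stalk
- reagent_amber_a: bystander: amber bottle with black cap, 66 mm across, 132 mm high; origin under its centre
- reagent_clear_b: bystander: clear bottle with blue cap, 54 mm across, 108 mm high; origin under its centre
- timer: bystander: white timer, 62 x 70 x 19 mm; origin under its centre
- septa_jar: bystander: small white jar with green lid, 39 mm across, 47 mm high; origin under its centre
Things that resemble listed ones, but are neither listed nor needed, are in the scene too. Several things have the shape of the cover; the one meant has the colours described above.

How it is judged:
By the outcome, as a careful person would: the job done as asked, in the order asked, and still so for the second after the job is handed in, with the robot touching nothing.
It also fails if it takes over 72 s, if anything falls off the work surface, if the arm or the gripper's body presses on something with over 40 N, if the wrist force passes 120 N, or if a joint passes its speed limit or range.

## Robot

A 7-joint arm with a two-finger parallel gripper is mounted at the origin on a cart in front of the work surface, level with it; the furniture and walls round the work are solid. World frame = base frame: x ahead of the robot, y to its left, z up, the work surface at z = 0. Lengths are in m, angles in rad, forces in N, time in s.
With the tool pointing down it reaches from about 0.425 to 0.925 m from the base axis. Payload 6.8 kg.
Tool frame: the origin (TCP) lies on the centre line of the jaws, within the pads' length; the fingertips stand 19 mm ahead of it and the grasp point (between the pads) is the TCP; z points along the fingers, y is the line along which they close (so a half turn about z gives the same grasp; the last joint's range is limited). The gripper opens to 85 mm and grips with 20 to 120 N. Pads are 22 mm wide; open, the fingers measure 114 mm over their backs; the gripper's body (76 mm by 85 mm) begins 54 mm behind the grasp point. The pads swing forward as they close: fully open they stand 13 mm farther back than shut.
Start: joints at [1.079, 0.477, 0.022, 1.555, -0.011, 1.109, -0.083], TCP at [0.253, -0.626, 0.223] pointing down, gripper open.
Joint ranges: [-2.96, 2.96], [-0.34, 2.1], [-1.41, 1.46], [0.24, 2.44], [-1.37, 4.51], [0.17, 1.92], [-2.96, 2.96]. Speed limits (rad/s): [2.39, 2.39, 3.14, 3.14, 3.14, 3.14, 3.14].

## Interface

Orientations are given as a rotation vector (axis times angle).
In Python, from bench import r gives the robot as it stands. The module is installed in compiled form; this text tells all that it offers.
- The arm moves only by the tool arm_command, never from a script. Its argument "rows" is a list of rows, each an object of numbers: "fingers": the opening, from -1 (shut) to 1 (fully open); "x", "y", "z": the shift along the tool's x, y, z in m; "ax", "ay", "az": the turn, a rotation vector about the tool's x, y, z in degrees. In form: [{"fingers": .., "x": .., "y": .., "z": .., "ax": .., "ay": .., "az": ..}, ...]. A call has 1 to 10 rows; each row shifts and turns the commanded pose from where the row before left it, along the tool's axes as they then stand; what a row does not reach is not made up. A row lasts 1/12 s, in which the tool goes at most 41.7 mm and 7.16 degrees, less where a joint would pass 70% of its speed; a pose out of reach is approached as far as the arm can. A call is refused whole if a number of a shift passes 0.0417 or a number of a turn 7.16, either way. A call with a gripper value outside its range is refused whole. The fingers move at their own pace and stop on an object; "grip_force" is the grip in N (left out, the last holds). Time passes only in rows, so rows that do not move let the fingers close. It gives the time, the measured TCP pose, the force, the opening and the grip force at its end, in the units of the state.
- r.get_obs(): the state, without advancing time (a new reading comes with each control period).
- r.grab_frame(name): name is "scene" or "top" or "wrist"; returns a dict with "frame" (420x560x3 uint8, red, green, blue), "depth" (420x560 float32, m along the optical axis (not along the pixel's ray), 0 where there is no reading), "K" (3x3 intrinsics, pixels), "distortion" ([k1, k2, p1, p2, k3] as OpenCV has them; the pictures are not rectified), "world_from_camera" (4x4, takes a point from camera to world coordinates). Camera axes: x right, y down, z forward; pixel columns grow to the right and rows downward; lengths in m; the calibration is good to about 2 mm. A picture is of the moment at which its call begins.
- r.hand_in(): hands the job in; it is judged then, once.
The state is a dict: "clock": time; "joints": joint angles; "qvel": joint speeds; "tau": joint torques, N m; "tcp_pos": TCP position; "orientation": TCP orientation; "contact_force": force on the tool from outside, world axes, zero at the start; "moment": the same for the moment, N m; "grip_width": finger opening in m; "gripper_force": force on a finger pad.
Only numpy, scipy, OpenCV 4.12 (cv2) and the standard library are available. Lean on these libraries where they do the work, as an engineer would, in place of code of your own. Each camera call takes 0.05 s, during which the arm holds its last target. There are 200 camera calls.

## Working session

There is one attempt and no reset: what is moved stays moved. The work goes in short steps, Python scripts to look and compute and a tool call to move; the robot and the scene stay as the last step left them, time stands still between calls to the robot, and variables do not carry over. Pictures are saved under pics/ and viewed, at most 10 in all, crops included, and the job is handed in when it is done.

Besides the shell and the picture viewer there is one more tool, called after "Emit:" in YAML: its name, and indented under it one key for each argument. arm_command: Moves the arm, as the interface text tells. Its arguments: {"type":"object","properties":{"rows":{"type":"array"},"grip_force":{"type":"number"}},"required":["rows"]}

```bash
mkdir -p pics; cat > h.py <<'E'
import numpy as np,cv2
from bench import r
def cloud(f):
    K=f["K"];d=f["depth"];h,w=d.shape
    u,v=np.meshgrid(np.arange(w),np.arange(h))
    p=cv2.undistortPoints(np.stack([u,v],-1).reshape(-1,1,2).astype(np.float64),K,np.array(f["distortion"])).reshape(h,w,2)
    P=np.dstack([p*d[...,None],d,np.ones_like(d)])@np.array(f["world_from_camera"]).T
    P=P[...,:3];P[d==0]=np.nan
    return P
def save(f,n): cv2.imwrite("pics/"+n,f["frame"][...,::-1])
E
python3 - <<'E'
from h import *
for n in("scene","top"):
    f=r.grab_frame(n);save(f,n+"1.png");np.savez(n+"1.npz",P=cloud(f),im=f["frame"]);print(n,np.round(f["world_from_camera"],3).tolist())
print(r.get_obs())
E
```

```text
scene [[-0.563, 0.413, -0.716, 1.494], [0.826, 0.272, -0.494, 0.674], [-0.009, -0.869, -0.494, 0.769], [0.0, 0.0, 0.0, 1.0]]
top [[-0.03, -0.996, 0.081, 0.397], [-1.0, 0.03, -0.008, -0.0], [0.006, -0.081, -0.997, 1.635], [0.0, 0.0, 0.0, 1.0]]
{'clock': 0.1, 'joints': array([ 1.07888479,  0.47772648,  0.02236074,  1.55634976, -0.01151075,
        1.10929673, -0.08312224]), 'qvel': array([ 0.00103711, -0.00071026,  0.00102208, -0.00227327, -0.00097971,
       -0.00158043, -0.00144316]), 'tau': array([ 3.61251448e-03, -5.97762966e+01,  1.61352754e+00, -2.81956816e+01,
        1.28341815e-02,  5.00995913e-03, -4.75085835e-05]), 'tcp_pos': array([ 0.25253528, -0.62539022,  0.22191843]), 'orientation': array([-3.08236237e+00, -5.98856353e-01,  6.76907837e-04]), 'contact_force': array([-0.13573719, -0.19169961, -0.08281227]), 'moment': array([-0.00413387,  0.00721649, -0.008426  ]), 'gripper_force': 0.0, 'grip_width': 0.0856720462524908}
```

View pics/top1.png

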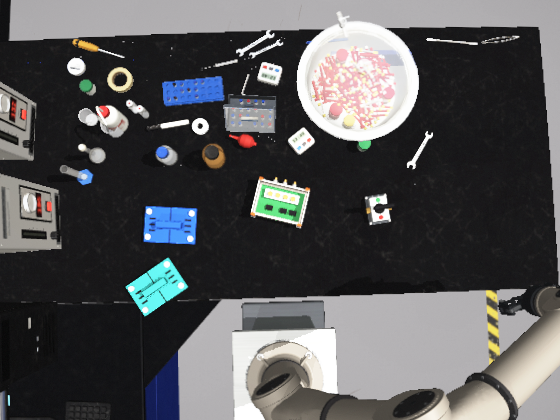

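View pics/scene1.png

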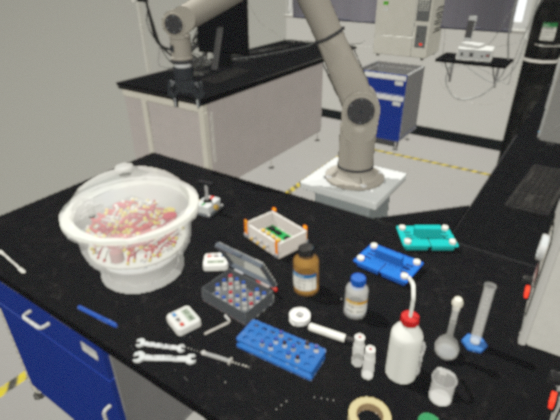

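The top view shows the blue cover at about (170,225), the turquoise decoy at (157,287), the box at (281,201) and the valve at (377,209).

```bash
python3 - <<'E'
from h import *
D=np.load("top1.npz");P=D["P"];im=D["im"]
hsv=cv2.cvtColor(im,cv2.COLOR_RGB2HSV)
def win(u0,u1,v0,v1):
    m=np.zeros(im.shape[:2],bool);m[v0:v1,u0:u1]=1;return m
def rect(m,n):
    q=P[m&np.isfinite(P[...,2])];rc=cv2.minAreaRect((q[:,:2]*1000).astype(np.float32));print(n,rc,len(q),"z pct",np.round(np.percentile(q[:,2],[5,50,95]),3))
H,S,V=[hsv[...,i] for i in range(3)]
w=win(135,205,198,252)
rect(w&(P[...,2]>.012)&(P[...,2]<.035),"cover z");rect(w&(P[...,2]>.042),"rib")
pads=w&(S<70)&(V>150)
n,l,s,c=cv2.connectedComponentsWithStats(pads.astype(np.uint8))
for i in range(1,n):
    if s[i,4]>4: print("pad",c[i],s[i,4],np.nanmedian(P[l==i],0).round(4))
w=win(240,325,170,235)
rect(w&(P[...,2]>.042)&(P[...,2]<.056),"rim")
o=w&(H<18)&(S>150)&(V>120)
n,l,s,c=cv2.connectedComponentsWithStats(o.astype(np.uint8))
for i in range(1,n):
    if s[i,4]>4: print("clip",c[i],s[i,4],np.nanmedian(P[l==i],0).round(4))
w=win(350,405,185,232)
rect(w&(P[...,2]>.025)&(P[...,2]<.045),"valve block");rect(w&(P[...,2]>.085),"bar")
for nm,m in(("green",w&(H>40)&(H<85)&(S>100)&(V>70)),("red",w&((H<8)|(H>172))&(S>120)&(V>90))):
    print(nm,m.sum(),np.argwhere(m).mean(0),np.nanmedian(P[m],0))
t=cv2.resize(im[185:240,230:410],None,fx=4.4,fy=4.4,interpolation=2)
cv2.imwrite("pics/crop.png",t[...,::-1])
# heights of all near objects
E
```

```text
cover z ((482.5545654296875, 340.6050720214844), (161.26046752929688, 110.61885070800781), 85.53480529785156) 1588 z pct [0.014 0.02  0.028]
rib ((482.3342590332031, 340.4334716796875), (77.8431167602539, 20.007755279541016), 85.15824890136719) 174 z pct [0.045 0.052 0.057]
pad [148.67741935 210.90322581] 31 [0.5271 0.4023 0.0275]
pad [191.3030303  212.90909091] 33 [0.5174 0.2715 0.028 ]
pad [147.29032258 236.29032258] 31 [0.4502 0.409  0.026 ]
pad [189.6875 238.4375] 32 [0.4404 0.2768 0.0257]
rim ((542.04931640625, -2.0199508666992188), (159.75277709960938, 118.51738739013672), 75.14608764648438) 283 z pct [0.043 0.048 0.054]
clip [260.88888889 177.33333333] 9 [0.6179 0.0543 0.0555]
clip [307.3 188.2] 10 [ 0.5805 -0.0876  0.0531]
clip [252.09090909 213.81818182] 11 [0.5065 0.0822 0.0581]
clip [298.5        224.66666667] 6 [ 0.4692 -0.0564  0.0594]
valve block ((512.759765625, -301.924560546875), (74.08808135986328, 65.09445190429688), 7.514605522155762) 353 z pct [0.027 0.034 0.041]
bar ((513.4713134765625, -306.77459716796875), (16.16622543334961, 63.166358947753906), 7.318223476409912) 115 z pct [0.102 0.109 0.115]
green 12 [199.5 377.5] [ 0.54122915 -0.303626    0.03425985]
red 11 [216.90909091 380.36363636] [ 0.48733238 -0.30890611  0.03427363]
```

View pics/crop.png

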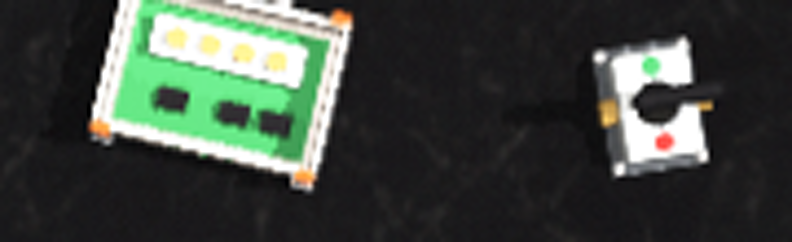

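Emit:
arm_command:
  rows:
    - {"fingers": 1,"az": -7.03}
    - {"fingers": 1,"az": -7.03}
    - {"fingers": 1,"az": -7.03}
    - {"fingers": 1,"az": -7.03}
    - {"fingers": 1,"az": -7.03}
    - {"fingers": 1,"az": -7.03}
    - {"fingers": 1,"az": -7.03}
    - {"fingers": 1,"az": -7.03}
    - {"fingers": 1,"az": -7.03}

```text
validation failed for argument at $.ro...
```

Emit:
arm_command:
  rows:
    - {"fingers": 1,"x": 0.03,"y": 0.026}
    - {"fingers": 1,"x": 0.03,"y": 0.026}
    - {"fingers": 1,"x": 0.03,"y": 0.026}
    - {"fingers": 1,"x": 0.03,"y": 0.026}
    - {"fingers": 1,"x": 0.03,"y": 0.026}
    - {"fingers": 1,"x": 0.03,"y": 0.026}
    - {"fingers": 1,"x": 0.03,"y": 0.026}
    - {"fingers": 1,"x": 0.03,"y": 0.026}
    - {"fingers": 1,"x": 0.03,"y": 0.026}
    - {"fingers": 1,"x": 0.03,"y": 0.026}

```text
validation failed for argument at $.ro...
```

Emit:
arm_command:
  rows:
    - {"fingers": 1,"x": 0,"y": 0,"z": 0,"ax": 0,"ay": 0,"az": -7.03}
    - {"fingers": 1,"x": 0,"y": 0,"z": 0,"ax": 0,"ay": 0,"az": -7.03}
    - {"fingers": 1,"x": 0,"y": 0,"z": 0,"ax": 0,"ay": 0,"az": -7.03}
    - {"fingers": 1,"x": 0,"y": 0,"z": 0,"ax": 0,"ay": 0,"az": -7.03}
    - {"fingers": 1,"x": 0,"y": 0,"z": 0,"ax": 0,"ay": 0,"az": -7.03}
    - {"fingers": 1,"x": 0,"y": 0,"z": 0,"ax": 0,"ay": 0,"az": -7.03}
    - {"fingers": 1,"x": 0,"y": 0,"z": 0,"ax": 0,"ay": 0,"az": -7.03}
    - {"fingers": 1,"x": 0,"y": 0,"z": 0,"ax": 0,"ay": 0,"az": -7.03}
    - {"fingers": 1,"x": 0,"y": 0,"z": 0,"ax": 0,"ay": 0,"az": -7.03}

```text
clock: 0.85
tcp_pos: [0.2525, -0.6256, 0.2222]
orientation: [-2.304, -2.134, -0.0]
contact_force: [0.8, -0.4, 0.1]
grip_width: 0.085
gripper_force: 0.0
```

Emit:
arm_command:
  rows:
    - {"fingers": 1,"x": 0.03,"y": 0.026,"z": 0,"ax": 0,"ay": 0,"az": 0}
    - {"fingers": 1,"x": 0.03,"y": 0.026,"z": 0,"ax": 0,"ay": 0,"az": 0}
    - {"fingers": 1,"x": 0.03,"y": 0.026,"z": 0,"ax": 0,"ay": 0,"az": 0}
    - {"fingers": 1,"x": 0.03,"y": 0.026,"z": 0,"ax": 0,"ay": 0,"az": 0}
    - {"fingers": 1,"x": 0.03,"y": 0.026,"z": 0,"ax": 0,"ay": 0,"az": 0}
    - {"fingers": 1,"x": 0.03,"y": 0.026,"z": 0,"ax": 0,"ay": 0,"az": 0}
    - {"fingers": 1,"x": 0.03,"y": 0.026,"z": 0,"ax": 0,"ay": 0,"az": 0}
    - {"fingers": 1,"x": 0.03,"y": 0.026,"z": 0,"ax": 0,"ay": 0,"az": 0}
    - {"fingers": 1,"x": 0.03,"y": 0.026,"z": 0,"ax": 0,"ay": 0,"az": 0}
    - {"fingers": 1,"x": 0.03,"y": 0.026,"z": 0,"ax": 0,"ay": 0,"az": 0}

```text
clock: 1.68
tcp_pos: [0.5375, -0.3468, 0.2225]
orientation: [-2.311, -2.127, 0.001]
contact_force: [0.7, -0.2, -0.1]
grip_width: 0.0856
gripper_force: 0.0
```

Emit:
arm_command:
  rows:
    - {"fingers": 1,"x": 0.04,"y": -0.0065,"z": 0,"ax": 0,"ay": 0,"az": 0}
    - {"fingers": 1,"x": 0.04,"y": -0.0065,"z": 0,"ax": 0,"ay": 0,"az": 0}
    - {"fingers": 1,"x": 0.04,"y": -0.0065,"z": 0,"ax": 0,"ay": 0,"az": 0}
    - {"fingers": 1,"x": 0.04,"y": -0.0065,"z": 0,"ax": 0,"ay": 0,"az": 0}
    - {"fingers": 1,"x": 0.04,"y": -0.0065,"z": 0,"ax": 0,"ay": 0,"az": 0}
    - {"fingers": 1,"x": 0.04,"y": -0.0065,"z": 0,"ax": 0,"ay": 0,"az": 0}
    - {"fingers": 1,"x": 0.04,"y": -0.0065,"z": 0,"ax": 0,"ay": 0,"az": 0}
    - {"fingers": 1,"x": 0.04,"y": -0.0065,"z": 0,"ax": 0,"ay": 0,"az": 0}
    - {"fingers": 1,"x": 0.04,"y": -0.0065,"z": 0,"ax": 0,"ay": 0,"az": 0}

```text
clock: 2.43
tcp_pos: [0.5073, 0.0168, 0.2227]
orientation: [2.312, 2.127, -0.001]
contact_force: [-0.1, -0.8, 0.2]
grip_width: 0.0853
gripper_force: 0.0
```

```bash
cat > box.py <<'E'
from h import *
import sys
f=r.grab_frame("wrist");P=cloud(f);save(f,sys.argv[1]);im=f["frame"];np.savez(sys.argv[1]+".npz",P=P,im=im)
print(np.round(f["world_from_camera"],3).tolist())
hsv=cv2.cvtColor(im,cv2.COLOR_RGB2HSV);H,S,V=[hsv[...,i] for i in range(3)]
o=(H<18)&(S>150)&(V>120)&(P[...,2]>.03)&(P[...,2]<.075)
n,l,s,c=cv2.connectedComponentsWithStats(o.astype(np.uint8))
for i in range(1,n):
    if s[i,4]>30: q=P[l==i];t=q[q[:,2]>np.nanmax(q[:,2])-.006];print("clip",c[i].round(),s[i,4],np.nanmedian(t,0).round(4),np.nanmax(q[:,2]))
m=(P[...,2]>.044)&(P[...,2]<.053)&(S<60)&(V>120)
q=P[m];print(len(q));q=q[np.isfinite(q[:,2])]
if len(q)>50: print("rim",cv2.minAreaRect((q[:,:2]*1000).astype(np.float32)))
E
python3 box.py w1.png
```

```text
[[0.997, -0.079, -0.024, 0.513], [-0.083, -0.954, -0.287, 0.09], [0.0, 0.288, -0.958, 0.373], [0.0, 0.0, 0.0, 1.0]]
clip [537.  64.] 1751 [0.7376 0.1003 0.0393] 0.04314837511304004
clip [410. 130.] 124 [0.6157 0.0544 0.0605] 0.0638257142581537
clip [252. 260.] 71 [ 0.4698 -0.0543  0.0616] 0.06365583762850963
clip [368. 280.] 131 [ 0.5783 -0.0845  0.0607] 0.06367698690493312
3326
rim ((645.162109375, -38.25068664550781), (167.45399475097656, 339.4115295410156), 69.90121459960938)
```

View pics/w1.png

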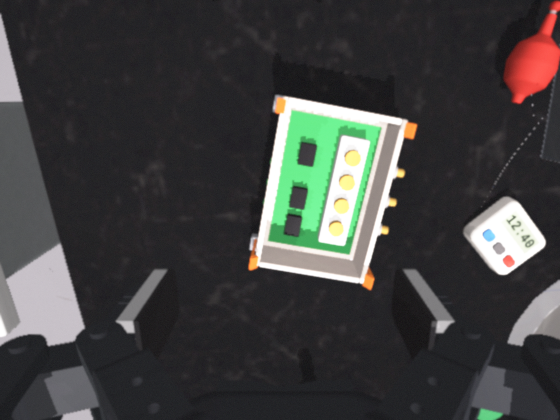

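The wrist view shows the box's clips at (280,105), (410,130), (368,280) and (252,260), giving a centre near (0.5427, -0.0005) with the long axis at 75°.

Emit:
arm_command:
  rows:
    - {"fingers": 1,"x": 0.036,"y": -0.0054,"z": 0,"ax": 0,"ay": 0,"az": 0}
    - {"fingers": 1,"x": 0.036,"y": -0.0054,"z": 0,"ax": 0,"ay": 0,"az": 0}
    - {"fingers": 1,"x": 0.036,"y": -0.0054,"z": 0,"ax": 0,"ay": 0,"az": 0}
    - {"fingers": 1,"x": 0.036,"y": -0.0054,"z": 0,"ax": 0,"ay": 0,"az": 0}
    - {"fingers": 1,"x": 0.036,"y": -0.0054,"z": 0,"ax": 0,"ay": 0,"az": 0}
    - {"fingers": 1,"x": 0.036,"y": -0.0054,"z": 0,"ax": 0,"ay": 0,"az": 0}
    - {"fingers": 1,"x": 0.036,"y": -0.0054,"z": 0,"ax": 0,"ay": 0,"az": 0}
    - {"fingers": 1,"x": 0,"y": 0,"z": 0,"ax": 0,"ay": 0,"az": 0}

```text
clock: 3.15
tcp_pos: [0.4887, 0.2779, 0.2232]
orientation: [-2.298, -2.136, -0.005]
contact_force: [-0.7, 0.6, -0.3]
grip_width: 0.0853
gripper_force: 0.0
```

```bash
cat > cov.py <<'E'
from h import *
import sys
f=r.grab_frame("wrist");P=cloud(f);save(f,sys.argv[1]);im=f["frame"];z0=float(sys.argv[2])
hsv=cv2.cvtColor(im,cv2.COLOR_RGB2HSV);H,S,V=[hsv[...,i] for i in range(3)]
b=(H>95)&(H<130)&(S>120)
for nm,a,c in(("plate",.012,.032),("rib",.044,.062)):
    m=(b&(P[...,2]>a+z0)&(P[...,2]<c+z0)).astype(np.uint8)
    n,l,s,_=cv2.connectedComponentsWithStats(m);k=1+s[1:,4].argmax();q=P[l==k]
    print(nm,cv2.minAreaRect((q[:,:2]*1000).astype(np.float32)),np.nanmedian(q,0).round(4))
p=(S<70)&(V>150)&(P[...,2]>.02+z0)&(P[...,2]<.04+z0)
n,l,s,c=cv2.connectedComponentsWithStats(p.astype(np.uint8))
for i in range(1,n):
    if s[i,4]>60: print("pad",c[i].round(),s[i,4],np.nanmean(P[l==i],0).round(4))
o=r.get_obs();print(o["tcp_pos"].round(4),o["orientation"].round(4),np.degrees(2*np.arctan2(o["orientation"][1],o["orientation"][0])))
E
python3 cov.py w2.png 0
```

```text
plate ((483.3843688964844, 341.4529113769531), (160.15733337402344, 110.76636505126953), 85.51436614990234) [0.4854 0.3488 0.0209]
rib ((483.115234375, 341.5655517578125), (78.88818359375, 19.62226104736328), 85.83599090576172) [0.4835 0.3435 0.0527]
pad [230.  31.] 387 [0.4499 0.4099 0.0282]
pad [319.  32.] 387 [0.5274 0.404  0.0282]
pad [486.  89.] 511 [0.675  0.3461 0.0307]
pad [144. 108.] 354 [0.364  0.3517 0.0279]
pad [ 85. 159.] 332 [0.2987 0.3096 0.0274]
pad [235. 180.] 293 [0.44   0.2788 0.0283]
pad [316. 180.] 293 [0.5175 0.2728 0.0281]
pad [364. 350.] 990 [0.5612 0.0771 0.03  ]
pad [371. 380.] 465 [0.571  0.0288 0.0219]
[0.4896 0.274  0.2227] [-2.3019e+00 -2.1344e+00 -1.4000e-03] -274.32501014455806
```

Emit:
arm_command:
  rows:
    - {"fingers": 1,"x": 0.0334,"y": -0.0057,"z": 0,"ax": 0,"ay": 0,"az": 0}
    - {"fingers": 1,"x": 0.0334,"y": -0.0057,"z": 0,"ax": 0,"ay": 0,"az": 0}
    - {"fingers": 1,"x": 0,"y": 0,"z": 0.035,"ax": 0,"ay": 0,"az": 0}
    - {"fingers": 1,"x": 0,"y": 0,"z": 0.035,"ax": 0,"ay": 0,"az": 0}
    - {"fingers": 1,"x": 0,"y": 0,"z": 0.035,"ax": 0,"ay": 0,"az": 0}
    - {"fingers": 1,"x": 0,"y": 0,"z": 0.035,"ax": 0,"ay": 0,"az": 0}
    - {"fingers": 1,"x": 0,"y": 0,"z": 0.02,"ax": 0,"ay": 0,"az": 0}
    - {"fingers": 1,"x": 0,"y": 0,"z": 0.016,"ax": 0,"ay": 0,"az": 0}
    - {"fingers": 1,"x": 0,"y": 0,"z": 0,"ax": 0,"ay": 0,"az": 0}

```text
clock: 3.95
tcp_pos: [0.4839, 0.3334, 0.0429]
orientation: [2.313, 2.126, -0.012]
contact_force: [-0.3, -1.0, 0.2]
grip_width: 0.0854
gripper_force: 0.0
```

Emit:
arm_command:
  rows:
    - {"fingers": 1,"x": 0.004,"y": 0,"z": -0.0015,"ax": 0,"ay": 0,"az": 0}
    - {"fingers": 1,"x": 0.004,"y": 0,"z": -0.0015,"ax": 0,"ay": 0,"az": 0}
    - {"fingers": 1,"x": 0,"y": 0,"z": 0,"ax": 0,"ay": 0,"az": 0}

```text
clock: 4.2
tcp_pos: [0.4873, 0.3469, 0.0519]
orientation: [-2.311, -2.128, -0.006]
contact_force: [-1.2, 0.2, 0.4]
grip_width: 0.0852
gripper_force: 0.0
```

Emit:
arm_command:
  rows:
    - {"fingers": 1,"x": 0,"y": 0,"z": 0,"ax": 0,"ay": 0,"az": 0}
    - {"fingers": 1,"x": 0,"y": 0,"z": 0,"ax": 0,"ay": 0,"az": 0}

```text
clock: 4.37
tcp_pos: [0.4867, 0.3453, 0.0509]
orientation: [2.311, 2.127, 0.003]
contact_force: [0.8, -0.7, -0.2]
grip_width: 0.0856
gripper_force: 0.0
```

Emit:
arm_command:
  rows:
    - {"fingers": 1,"x": -0.004,"y": -0.003,"z": 0.005,"ax": 0,"ay": 0,"az": 0}
    - {"fingers": 1,"x": 0,"y": 0,"z": 0,"ax": 0,"ay": 0,"az": 0}
    - {"fingers": 1,"x": 0,"y": 0,"z": 0,"ax": 0,"ay": 0,"az": 0}
    - {"fingers": 1,"x": 0,"y": 0,"z": 0,"ax": 0,"ay": 0,"az": 0}

```text
clock: 4.7
tcp_pos: [0.4827, 0.3409, 0.0447]
orientation: [2.311, 2.127, -0.0]
contact_force: [-0.0, -0.5, -0.0]
grip_width: 0.0852
gripper_force: 0.0
```

Emit:
arm_command:
  rows:
    - {"fingers": -1,"x": 0,"y": 0,"z": 0,"ax": 0,"ay": 0,"az": 0}
    - {"fingers": -1,"x": 0,"y": 0,"z": 0,"ax": 0,"ay": 0,"az": 0}
    - {"fingers": -1,"x": 0,"y": 0,"z": 0,"ax": 0,"ay": 0,"az": 0}
    - {"fingers": -1,"x": 0,"y": 0,"z": 0,"ax": 0,"ay": 0,"az": 0}
    - {"fingers": -1,"x": 0,"y": 0,"z": 0,"ax": 0,"ay": 0,"az": 0}
    - {"fingers": -1,"x": 0,"y": 0,"z": 0,"ax": 0,"ay": 0,"az": 0}
    - {"fingers": -1,"x": 0,"y": 0,"z": 0,"ax": 0,"ay": 0,"az": 0}
    - {"fingers": -1,"x": 0,"y": 0,"z": 0,"ax": 0,"ay": 0,"az": 0}
  grip_force: 50

```text
clock: 5.37
tcp_pos: [0.4806, 0.3423, 0.0457]
orientation: [-2.309, -2.128, 0.003]
contact_force: [0.4, 0.5, -0.1]
grip_width: 0.0013
gripper_force: 0.0
```

```bash
python3 - <<'E'
from h import *
f=r.grab_frame("wrist");g=r.grab_frame("scene")
a=f["frame"];b=cv2.resize(g["frame"][200:310,320:480],(560,385))
cv2.imwrite("pics/w3.png",np.vstack([a,b])[...,::-1][::1]) if 0 else cv2.imwrite("pics/w3.png",cv2.resize(np.hstack([a,cv2.resize(b,(560,420))]),(800,300))[...,::-1])
o=r.get_obs();print(o)
E
```

```text
{'clock': 5.4667, 'joints': array([-0.32589131,  0.61846159, -0.5277464 ,  1.86559781,  0.42943479,
        0.77268035, -1.16779036]), 'qvel': array([-8.87543456e-04, -1.41759077e-05, -1.09404215e-04, -2.05714633e-03,
       -5.81014363e-04,  3.28471133e-03,  8.90248475e-04]), 'tau': array([ 1.78454787e+00, -5.32346427e+01, -4.66515496e+00, -2.02494514e+01,
        1.04780216e+00, -8.28107335e-01, -1.04522835e-03]), 'tcp_pos': array([0.48131946, 0.34228836, 0.0455004 ]), 'orientation': array([-2.30911009e+00, -2.12813241e+00,  7.24924902e-04]), 'contact_force': array([-5.19583275, -0.54239392,  8.97968788]), 'moment': array([-0.03990647,  1.05915575,  0.01480487]), 'gripper_force': 4.097475858515907, 'grip_width': 0.00027530766672034346}
```

View pics/w3.png

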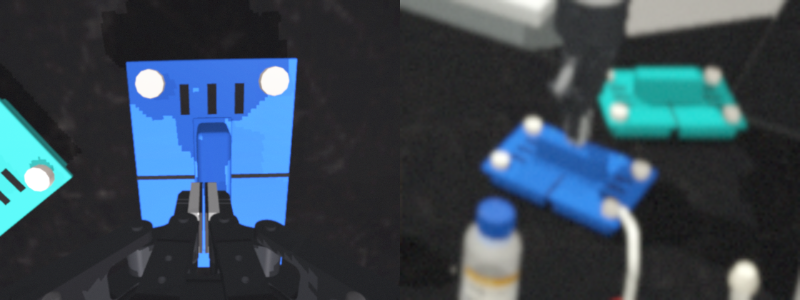

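The wrist view shows the shut fingers at about (203,230) over the left half of the rib (195–232), so the rib is not between them; I'll check the depths.

```bash
python3 - <<'E'
from h import *
f=r.grab_frame("wrist");P=cloud(f);np.set_printoptions(suppress=True,linewidth=200)
T=np.array(f["world_from_camera"]);print(T.round(4).tolist())
for v in (180,200,230,250,262,275,290,310,340,365):
    print(v,[(u,*(P[v,u]*1000).round().tolist()) for u in (262,275,283,287,295,312)])
o=r.get_obs();print(o["grip_width"],o["contact_force"],o["moment"])
E
python3 cov.py w4.png 0 | head -2
```

```text
[[0.9967, -0.0777, -0.0242, 0.4869], [-0.0814, -0.9548, -0.286, 0.4153], [-0.0008, 0.287, -0.9579, 0.1956], [0.0, 0.0, 0.0, 1.0]]
180 [(262, 473.0, 377.0, 20.0), (275, 480.0, 380.0, 35.0), (283, 483.0, 381.0, 42.0), (287, 485.0, 381.0, 42.0), (295, 488.0, 381.0, 44.0), (312, 495.0, 381.0, 44.0)]
200 [(262, 472.0, 368.0, 21.0), (275, 480.0, 375.0, 52.0), (283, 483.0, 375.0, 53.0), (287, 484.0, 375.0, 52.0), (295, 488.0, 375.0, 52.0), (312, 494.0, 374.0, 52.0)]
230 [(262, 470.0, 352.0, 21.0), (275, 478.0, 362.0, 50.0), (283, 482.0, 362.0, 52.0), (287, 483.0, 362.0, 53.0), (295, 487.0, 362.0, 52.0), (312, 494.0, 362.0, 53.0)]
250 [(262, 469.0, 341.0, 21.0), (275, 477.0, 353.0, 50.0), (283, 481.0, 354.0, 53.0), (287, 483.0, 353.0, 52.0), (295, 486.0, 353.0, 51.0), (312, 493.0, 353.0, 53.0)]
262 [(262, 468.0, 334.0, 21.0), (275, 478.0, 354.0, 64.0), (283, 481.0, 353.0, 64.0), (287, 483.0, 353.0, 64.0), (295, 486.0, 353.0, 64.0), (312, 493.0, 348.0, 54.0)]
275 [(262, 473.0, 351.0, 68.0), (275, 478.0, 353.0, 74.0), (283, 481.0, 353.0, 75.0), (287, 483.0, 353.0, 75.0), (295, 485.0, 353.0, 75
[... 365 characters left out ...]
)]
340 [(262, 477.0, 360.0, 121.0), (275, 478.0, 345.0, 101.0), (283, 480.0, 337.0, 90.0), (287, 481.0, 337.0, 90.0), (295, 484.0, 350.0, 108.0), (312, 489.0, 359.0, 120.0)]
365 [(262, 477.0, 359.0, 128.0), (275, 477.0, 336.0, 101.0), (283, 474.0, 268.0, 20.0), (287, 476.0, 268.0, 20.0), (295, 484.0, 336.0, 102.0), (312, 488.0, 359.0, 129.0)]
8.307554500482569e-05 [-5.26633597 -0.40176881  7.60789235] [-0.01017935  1.05051301 -0.00764921]
plate ((487.7837829589844, 359.713623046875), (122.78900909423828, 110.97647094726562), 86.58277893066406) [0.4942 0.3738 0.0209]
rib ((487.75604248046875, 360.6092529296875), (41.564491271972656, 20.0351505279541), 87.05538177490234) [0.4888 0.3661 0.0526]
```

Emit:
arm_command:
  rows:
    - {"fingers": -1,"x": 0,"y": 0,"z": -0.02,"ax": 0,"ay": 0,"az": 0}
    - {"fingers": -1,"x": 0,"y": 0,"z": -0.02,"ax": 0,"ay": 0,"az": 0}
    - {"fingers": -1,"x": 0,"y": 0,"z": -0.02,"ax": 0,"ay": 0,"az": 0}
    - {"fingers": -1,"x": 0,"y": 0,"z": 0,"ax": 0,"ay": 0,"az": 0}
    - {"fingers": -1,"x": 0,"y": 0,"z": 0,"ax": 0,"ay": 0,"az": 0}
    - {"fingers": -1,"x": 0,"y": 0,"z": 0,"ax": 0,"ay": 0,"az": 0}

```text
clock: 6.07
tcp_pos: [0.4825, 0.3407, 0.1042]
orientation: [2.311, 2.127, -0.001]
contact_force: [-0.5, -0.4, -1.1]
grip_width: -0.0
gripper_force: 0.0
```

```bash
python3 - <<'E'
from h import *
f=r.grab_frame("wrist");P=cloud(f);save(f,"w5.png")
for u in(275,278,295): print(u,[(v,*(P[v,u]*1000).round().tolist()) for v in range(200,290,6)])
o=r.get_obs();print(o["tcp_pos"],o["grip_width"],o["contact_force"],o["gripper_force"])
E
python3 cov.py w6.png 0
```

```text
275 [(200, 478.0, 357.0, 50.0), (206, 477.0, 354.0, 50.0), (212, 477.0, 350.0, 50.0), (218, 475.0, 337.0, 23.0), (224, 475.0, 333.0, 23.0), (230, 474.0, 329.0, 23.0), (236, 474.0, 325.0, 24.0), (242, 474.0, 321.0, 25.0), (248, 473.0, 316.0, 24.0), (254, 473.0, 312.0, 25.0), (260, 479.0, 352.0, 121.0), (266, 479.0, 352.0, 126.0), (272, 479.0, 352.0, 130.0), (278, 479.0, 352.0, 136.0), (284, 480.0, 352.0, 141.0)]
278 [(200, 480.0, 358.0, 53.0), (206, 479.0, 354.0, 53.0), (212, 479.0, 351.0, 54.0), (218, 479.0, 347.0, 53.0), (224, 478.0, 343.0, 53.0), (230, 478.0, 340.0, 53.0), (236, 478.0, 336.0, 52.0), (242, 477.0, 332.0, 52.0), (248, 477.0, 328.0, 52.0), (254, 477.0, 325.0, 53.0), (260, 480.0, 352.0, 121.0), (266, nan, nan, nan), (272, 480.0, 352.0, 131.0), (278, 480.0, 352.0, 135.0), (284, 481.0, 352.0, 140.0)]
295 [(200, 489.0, 357.0, 52.0), (206, 489.0, 353.0, 53.0), (212, 489.0, 350.0, 53.0), (218, 488.0, 346.0, 52.0), (224, 488.0, 342.0, 53.0), (230, 488.0, 339.0, 52.0), (236, 488.0, 335.0, 53.0), (242, 487.0, 331.0, 53.0), (248, 487.0, 327.0, 51.0), (254, 487.0, 323.0, 53.0), (260, 487.0, 351.0, 121.0), (266, 487.0, 352.0, 127.0), (272, 487.0, 351.0, 131.0), (278, 487.0, 351.0, 135.0), (284, 486.0, 351.0, 139.0)]
[0.48226663 0.34051894 0.10379845] 0.00017199288213995778 [-0.38085512 -0.38109025  0.46843258] 0.0
plate ((486.60504150390625, 340.9172058105469), (160.07321166992188, 111.09608459472656), 86.64322662353516) [0.4942 0.3622 0.0209]
rib ((486.6716613769531, 348.27459716796875), (66.26065826416016, 19.729093551635742), 86.40217590332031) [0.4875 0.3537 0.0527]
pad [356. 106.] 764 [0.5293 0.4049 0.0283]
pad [225. 109.] 753 [0.4517 0.4095 0.0282]
pad [103. 212.] 694 [0.3645 0.3522 0.028 ]
pad [ 27. 276.] 630 [0.2995 0.3104 0.0275]
pad [349. 300.] 566 [0.5213 0.2743 0.0281]
pad [235. 300.] 354 [0.4419 0.2807 0.028 ]
[0.4822 0.3405 0.1036] [-2.3113 -2.1276  0.0031] -274.7399167462518
```

View pics/w5.png

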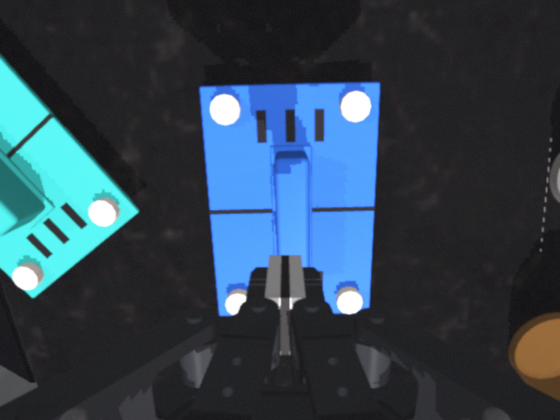

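The fingers are about 27 mm shorter than the reported TCP implies (tips rest on the rib top with TCP at z=0.0455), so I should go 27 mm lower. The cover has shifted by only about 3 mm.

Emit:
arm_command:
  rows:
    - {"fingers": 1,"x": 0.001,"y": 0.004,"z": 0,"ax": 0,"ay": 0,"az": -1.3}
    - {"fingers": 1,"x": 0,"y": 0,"z": 0,"ax": 0,"ay": 0,"az": 0}
    - {"fingers": 1,"x": 0,"y": 0,"z": 0,"ax": 0,"ay": 0,"az": 0}
    - {"fingers": 1,"x": 0,"y": 0,"z": 0,"ax": 0,"ay": 0,"az": 0}
    - {"fingers": 1,"x": 0,"y": 0,"z": 0,"ax": 0,"ay": 0,"az": 0}
    - {"fingers": 1,"x": 0,"y": 0,"z": 0.02,"ax": 0,"ay": 0,"az": 0}
    - {"fingers": 1,"x": 0,"y": 0,"z": 0.02,"ax": 0,"ay": 0,"az": 0}
    - {"fingers": 1,"x": 0,"y": 0,"z": 0,"ax": 0,"ay": 0,"az": 0}
    - {"fingers": 1,"x": 0,"y": 0,"z": 0,"ax": 0,"ay": 0,"az": 0}

```text
clock: 6.92
tcp_pos: [0.4862, 0.3414, 0.0642]
orientation: [-2.287, -2.154, 0.004]
contact_force: [-0.5, 0.2, -0.0]
grip_width: 0.0855
gripper_force: 0.0
```

Emit:
arm_command:
  rows:
    - {"fingers": 1,"x": 0,"y": 0,"z": 0.015,"ax": 0,"ay": 0,"az": 0}
    - {"fingers": 1,"x": 0,"y": 0,"z": 0.015,"ax": 0,"ay": 0,"az": 0}
    - {"fingers": 1,"x": 0,"y": 0,"z": 0.01,"ax": 0,"ay": 0,"az": 0}
    - {"fingers": 1,"x": 0,"y": 0,"z": 0.003,"ax": 0,"ay": 0,"az": 0}
    - {"fingers": 1,"x": 0,"y": 0,"z": 0,"ax": 0,"ay": 0,"az": 0}
    - {"fingers": 1,"x": 0,"y": 0,"z": 0,"ax": 0,"ay": 0,"az": 0}

```text
clock: 7.42
tcp_pos: [0.4872, 0.3423, 0.0226]
orientation: [2.287, 2.154, 0.001]
contact_force: [0.4, -0.5, 0.1]
grip_width: 0.0853
gripper_force: 0.0
```

Emit:
arm_command:
  rows:
    - {"fingers": -1,"x": 0,"y": 0,"z": 0,"ax": 0,"ay": 0,"az": 0}
    - {"fingers": -1,"x": 0,"y": 0,"z": 0,"ax": 0,"ay": 0,"az": 0}
    - {"fingers": -1,"x": 0,"y": 0,"z": 0,"ax": 0,"ay": 0,"az": 0}
    - {"fingers": -1,"x": 0,"y": 0,"z": 0,"ax": 0,"ay": 0,"az": 0}
    - {"fingers": -1,"x": 0,"y": 0,"z": 0,"ax": 0,"ay": 0,"az": 0}
    - {"fingers": -1,"x": 0,"y": 0,"z": 0,"ax": 0,"ay": 0,"az": 0}
    - {"fingers": -1,"x": 0,"y": 0,"z": 0,"ax": 0,"ay": 0,"az": 0}
    - {"fingers": -1,"x": 0,"y": 0,"z": 0,"ax": 0,"ay": 0,"az": 0}
  grip_force: 50

```text
clock: 8.08
tcp_pos: [0.487, 0.3419, 0.0221]
orientation: [2.287, 2.154, 0.0]
contact_force: [-0.3, -1.1, 4.7]
grip_width: 0.0192
gripper_force: 50.1
```

Emit:
arm_command:
  rows:
    - {"fingers": -1,"x": 0,"y": 0,"z": -0.01,"ax": 0,"ay": 0,"az": 0}
    - {"fingers": -1,"x": 0,"y": 0,"z": -0.02,"ax": 0,"ay": 0,"az": 0}
    - {"fingers": -1,"x": 0,"y": 0,"z": -0.03,"ax": 0,"ay": 0,"az": 0}
    - {"fingers": -1,"x": 0,"y": 0,"z": -0.03,"ax": 0,"ay": 0,"az": 0}
    - {"fingers": -1,"x": 0,"y": 0,"z": -0.03,"ax": 0,"ay": 0,"az": 0}
    - {"fingers": -1,"x": 0,"y": 0,"z": -0.02,"ax": 0,"ay": 0,"az": 0}
    - {"fingers": -1,"x": 0,"y": 0,"z": -0.01,"ax": 0,"ay": 0,"az": 0}
    - {"fingers": -1,"x": 0,"y": 0,"z": 0,"ax": 0,"ay": 0,"az": 0}
    - {"fingers": -1,"x": 0,"y": 0,"z": 0,"ax": 0,"ay": 0,"az": 0}

```text
clock: 8.83
tcp_pos: [0.4866, 0.3414, 0.1712]
orientation: [2.287, 2.153, -0.001]
contact_force: [-0.5, 0.2, -2.6]
grip_width: 0.0191
gripper_force: 49.5
```

```bash
python3 cov.py w7.png 0.15
```

```text
plate ((488.4810791015625, 380.8383483886719), (79.12435913085938, 110.7786865234375), 86.65428924560547) [0.49   0.3843 0.17  ]
rib ((486.1297302246094, 341.9895324707031), (78.28506469726562, 20.802574157714844), 86.83480834960938) [0.4863 0.3485 0.2018]
pad [184. 118.] 1752 [0.4516 0.4092 0.1777]
pad [386. 118.] 1751 [0.5285 0.4045 0.1776]
[0.4862 0.3409 0.1703] [-2.2872 -2.1536  0.0038] -273.4462039952478
```

```bash
python3 - <<'E'
from h import *
D=np.load("w1.png.npz");P=D["P"];im=D["im"]
w=np.zeros(P.shape[:2],bool);w[80:300,235:430]=1
for a,b in((.047,.053),(.045,.055)):
    m=(w&(P[...,2]>a)&(P[...,2]<b)&(im.min(-1)>110)).astype(np.uint8)
    m=cv2.morphologyEx(m,cv2.MORPH_CLOSE,np.ones((3,3)))
    n,l,s,_=cv2.connectedComponentsWithStats(m);k=1+s[1:,4].argmax();q=P[(l==k)&(P[...,2]>a)&(P[...,2]<b)]
    print(s[k],cv2.minAreaRect((q[:,:2]*1000).astype(np.float32)))
    # centre & angle from boundary percentiles in box axes
    for th in(74,74.5,75,75.5):
        t=np.radians(th);u=q[:,:2]@[np.cos(t),np.sin(t)];v=q[:,:2]@[np.sin(t),-np.cos(t)]
        print(th,[np.ptp(np.percentile(z,[.5,99.5])).round(4) for z in(u,v)])
hsv=cv2.cvtColor(im,cv2.COLOR_RGB2HSV);H,S,V=[hsv[...,i] for i in range(3)]
o=w&(H<18)&(S>120)&(V>90)&(P[...,2]>.05)
n,l,s,c=cv2.connectedComponentsWithStats(o.astype(np.uint8))
for i in range(1,n):
    if s[i,4]>15: q=P[l==i];print("clip",c[i].round(),s[i,4],np.nanmean(q,0).round(4),np.nanmax(q[:,2]).round(4))
E
```

```text
[ 255   96  152  188 2968] ((543.391845703125, -0.831298828125), (160.61099243164062, 110.37501525878906), 74.9076156616211)
74 [np.float64(0.1603), np.float64(0.1108)]
74.5 [np.float64(0.1599), np.float64(0.11)]
75 [np.float64(0.1598), np.float64(0.1098)]
75.5 [np.float64(0.1601), np.float64(0.1104)]
[ 255   96  152  188 3196] ((543.392333984375, -0.833251953125), (160.6057891845703, 110.38636779785156), 74.913818359375)
74 [np.float64(0.1603), np.float64(0.1107)]
74.5 [np.float64(0.1599), np.float64(0.11)]
75 [np.float64(0.1598), np.float64(0.1098)]
75.5 [np.float64(0.1601), np.float64(0.1104)]
clip [278. 105.] 41 [0.5067 0.0836 0.0611] 0.0637
clip [409. 130.] 131 [0.6151 0.0543 0.0596] 0.0638
clip [252. 261.] 66 [ 0.4704 -0.054   0.0592] 0.0637
clip [368. 281.] 125 [ 0.5781 -0.0842  0.0591] 0.0637
```

Emit:
arm_command:
  rows:
    - {"fingers": -1,"x": 0,"y": 0,"z": 0,"ax": 0,"ay": 0,"az": 5.8}
    - {"fingers": -1,"x": 0,"y": 0,"z": 0,"ax": 0,"ay": 0,"az": 5.8}
    - {"fingers": -1,"x": -0.035,"y": 0.016,"z": 0,"ax": 0,"ay": 0,"az": 0}
    - {"fingers": -1,"x": -0.035,"y": 0.016,"z": 0,"ax": 0,"ay": 0,"az": 0}
    - {"fingers": -1,"x": -0.035,"y": 0.016,"z": 0,"ax": 0,"ay": 0,"az": 0}
    - {"fingers": -1,"x": -0.035,"y": 0.016,"z": 0,"ax": 0,"ay": 0,"az": 0}
    - {"fingers": -1,"x": -0.035,"y": 0.016,"z": 0,"ax": 0,"ay": 0,"az": 0}
    - {"fingers": -1,"x": -0.035,"y": 0.016,"z": 0,"ax": 0,"ay": 0,"az": 0}
    - {"fingers": -1,"x": -0.035,"y": 0.016,"z": 0,"ax": 0,"ay": 0,"az": 0}

```text
clock: 9.63
tcp_pos: [0.5301, 0.0739, 0.1698]
orientation: [-2.492, -1.911, 0.005]
contact_force: [0.7, 0.1, -3.0]
grip_width: 0.0189
gripper_force: 49.4
```

Emit:
arm_command:
  rows:
    - {"fingers": -1,"x": -0.035,"y": 0.016,"z": 0,"ax": 0,"ay": 0,"az": 0}
    - {"fingers": -1,"x": -0.035,"y": 0.016,"z": 0,"ax": 0,"ay": 0,"az": 0}
    - {"fingers": -1,"x": 0,"y": 0,"z": 0.02,"ax": 0,"ay": 0,"az": 0}
    - {"fingers": -1,"x": 0,"y": 0,"z": 0.02,"ax": 0,"ay": 0,"az": 0}
    - {"fingers": -1,"x": 0,"y": 0,"z": 0.01,"ax": 0,"ay": 0,"az": 0}
    - {"fingers": -1,"x": 0,"y": 0,"z": 0,"ax": 0,"ay": 0,"az": 0}
    - {"fingers": -1,"x": 0,"y": 0,"z": 0,"ax": 0,"ay": 0,"az": 0}
    - {"fingers": -1,"x": 0,"y": 0,"z": 0,"ax": 0,"ay": 0,"az": 0}

```text
clock: 10.3
tcp_pos: [0.5445, 0.0011, 0.1222]
orientation: [-2.492, -1.913, -0.001]
contact_force: [0.7, 0.5, -1.7]
grip_width: 0.019
gripper_force: 49.4
```

```bash
python3 cov.py w8.png 0.10; python3 box.py w9.png|grep clip
```

```text
plate ((554.0949096679688, 39.557647705078125), (79.1033935546875, 110.9423828125), 75.2652587890625) [0.5545 0.0444 0.121 ]
rib ((544.0370483398438, 2.0450973510742188), (77.5654296875, 20.866559982299805), 74.4312973022461) [0.5459 0.0099 0.1527]
pad [184. 118.] 1844 [0.5236 0.0744 0.1284]
pad [386. 118.] 1851 [0.5981 0.0545 0.1283]
pad [251. 258.] 73 [0.5338 0.0153 0.1372]
pad [318. 258.] 75 [0.5598 0.0083 0.1366]
[0.5448 0.0011 0.1226] [2.4915e+00 1.9128e+00 1.7000e-03] 75.02951537960175
clip [547.   6.] 368 [0.7299 0.0839 0.0343] 0.03813318275866903
```

Emit:
arm_command:
  rows:
    - {"fingers": -1,"x": -0.0018,"y": 0,"z": 0,"ax": 0,"ay": 0,"az": 0}
    - {"fingers": -1,"x": 0,"y": 0,"z": 0.02,"ax": 0,"ay": 0,"az": 0}
    - {"fingers": -1,"x": 0,"y": 0,"z": 0.02,"ax": 0,"ay": 0,"az": 0}
    - {"fingers": -1,"x": 0,"y": 0,"z": 0.008,"ax": 0,"ay": 0,"az": 0}
    - {"fingers": -1,"x": 0,"y": 0,"z": 0,"ax": 0,"ay": 0,"az": 0}
    - {"fingers": -1,"x": 0,"y": 0,"z": 0,"ax": 0,"ay": 0,"az": 0}
    - {"fingers": -1,"x": 0,"y": 0,"z": 0,"ax": 0,"ay": 0,"az": 0}

```text
clock: 10.98
tcp_pos: [0.5446, -0.0013, 0.0749]
orientation: [2.492, 1.911, 0.002]
contact_force: [-0.5, -0.8, -2.5]
grip_width: 0.0192
gripper_force: 49.4
```

Emit:
arm_command:
  rows:
    - {"fingers": -1,"x": 0,"y": 0,"z": 0.003,"ax": 0,"ay": 0,"az": 0}
    - {"fingers": -1,"x": 0,"y": 0,"z": 0.003,"ax": 0,"ay": 0,"az": 0}
    - {"fingers": -1,"x": 0,"y": 0,"z": 0.002,"ax": 0,"ay": 0,"az": 0}
    - {"fingers": -1,"x": 0,"y": 0,"z": 0,"ax": 0,"ay": 0,"az": 0}
    - {"fingers": -1,"x": 0,"y": 0,"z": 0,"ax": 0,"ay": 0,"az": 0}

```text
clock: 11.4
tcp_pos: [0.5436, -0.0015, 0.0658]
orientation: [-2.493, -1.912, 0.0]
contact_force: [-0.3, -0.6, -2.6]
grip_width: 0.0194
gripper_force: 49.4
```

Emit:
arm_command:
  rows:
    - {"fingers": -1,"x": 0,"y": 0,"z": 0.0015,"ax": 0,"ay": 0,"az": 0}
    - {"fingers": -1,"x": 0,"y": 0,"z": 0.0015,"ax": 0,"ay": 0,"az": 0}
    - {"fingers": -1,"x": 0,"y": 0,"z": 0,"ax": 0,"ay": 0,"az": 0}
    - {"fingers": -1,"x": 0,"y": 0,"z": 0,"ax": 0,"ay": 0,"az": 0}

```text
clock: 11.73
tcp_pos: [0.5444, -0.0013, 0.0638]
orientation: [2.492, 1.911, 0.002]
contact_force: [-2.1, -0.3, 7.3]
grip_width: 0.019
gripper_force: 50.7
```

Emit:
arm_command:
  rows:
    - {"fingers": 1,"x": 0,"y": 0,"z": -0.001,"ax": 0,"ay": 0,"az": 0}
    - {"fingers": 1,"x": 0,"y": 0,"z": 0,"ax": 0,"ay": 0,"az": 0}
    - {"fingers": 1,"x": 0,"y": 0,"z": 0,"ax": 0,"ay": 0,"az": 0}
    - {"fingers": 1,"x": 0,"y": 0,"z": 0,"ax": 0,"ay": 0,"az": 0}
    - {"fingers": 1,"x": 0,"y": 0,"z": 0,"ax": 0,"ay": 0,"az": 0}
    - {"fingers": 1,"x": 0,"y": 0,"z": -0.03,"ax": 0,"ay": 0,"az": 0}
    - {"fingers": 1,"x": 0,"y": 0,"z": -0.04,"ax": 0,"ay": 0,"az": 0}
    - {"fingers": 1,"x": -0.02,"y": 0,"z": -0.03,"ax": 0,"ay": 0,"az": 0}
    - {"fingers": -1,"x": -0.02,"y": 0,"z": 0,"ax": 0,"ay": 0,"az": 0}
    - {"fingers": -1,"x": 0,"y": 0,"z": 0,"ax": 0,"ay": 0,"az": 0}

```text
clock: 12.57
tcp_pos: [0.5338, -0.0445, 0.1656]
orientation: [2.494, 1.903, 0.001]
contact_force: [0.5, -1.2, -0.4]
grip_width: 0.064
gripper_force: 0.0
```

Emit:
arm_command:
  rows:
    - {"fingers": -1,"x": 0,"y": 0,"z": 0,"ax": 0,"ay": 0,"az": 0}
    - {"fingers": -1,"x": 0,"y": 0,"z": 0,"ax": 0,"ay": 0,"az": 0}
    - {"fingers": -1,"x": 0,"y": 0,"z": 0,"ax": 0,"ay": 0,"az": 0}
    - {"fingers": -1,"x": 0,"y": 0,"z": 0,"ax": 0,"ay": 0,"az": 0}
    - {"fingers": -1,"x": 0,"y": 0,"z": 0,"ax": 0,"ay": 0,"az": 0}

```text
clock: 12.98
tcp_pos: [0.5332, -0.0392, 0.1633]
orientation: [-2.491, -1.913, 0.001]
contact_force: [0.1, 0.5, 0.4]
grip_width: 0.0005
gripper_force: 0.0
```

```bash
python3 cov.py w10.png 0.043;
```

```text
plate ((543.31640625, -2.1210861206054688), (160.177001953125, 110.66327667236328), 75.02457427978516) [0.5475 0.0099 0.063 ]
rib ((543.286865234375, -1.7235870361328125), (79.13925170898438, 20.01505470275879), 74.93280029296875) [0.5439 0.0013 0.0947]
pad [223.  44.] 723 [0.5232 0.0715 0.0706]
pad [349.  44.] 757 [0.598  0.0515 0.0704]
pad [231. 242.] 522 [ 0.4892 -0.0545  0.0697]
pad [340. 243.] 553 [ 0.5639 -0.0751  0.0705]
[ 0.5332 -0.0394  0.1634] [-2.4914e+00 -1.9125e+00  6.0000e-04] -284.9761046838661
```

View pics/w10.png

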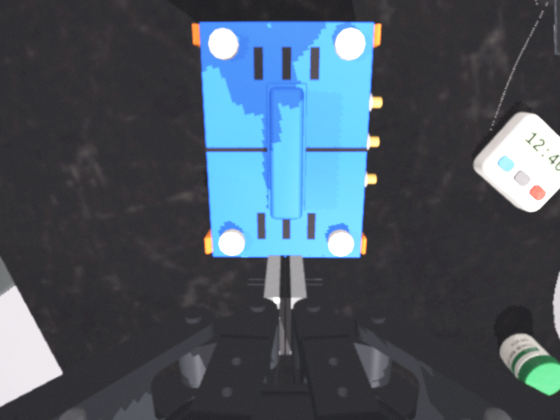

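The cover lies level over the box with clips at its four corners (195,35), (377,35), (208,243) and (363,243); the pads are at (223,44), (349,44), (231,242) and (340,243).

Emit:
arm_command:
  rows:
    - {"fingers": -1,"x": -0.027,"y": -0.039,"z": 0,"ax": 0,"ay": 0,"az": 0}
    - {"fingers": -1,"x": 0,"y": 0,"z": 0.035,"ax": 0,"ay": 0,"az": 0}
    - {"fingers": -1,"x": 0,"y": 0,"z": 0.035,"ax": 0,"ay": 0,"az": 0}
    - {"fingers": -1,"x": 0,"y": 0,"z": 0.02,"ax": 0,"ay": 0,"az": 0}
    - {"fingers": -1,"x": 0,"y": 0,"z": 0,"ax": 0,"ay": 0,"az": 0}
    - {"fingers": -1,"x": 0,"y": 0,"z": 0,"ax": 0,"ay": 0,"az": 0}
    - {"fingers": -1,"x": 0,"y": 0,"z": 0,"ax": 0,"ay": 0,"az": 0}
    - {"fingers": -1,"x": 0,"y": 0,"z": 0,"ax": 0,"ay": 0,"az": 0}

```text
clock: 13.7
tcp_pos: [0.4955, -0.0539, 0.0753]
orientation: [2.492, 1.911, 0.003]
contact_force: [0.4, -0.2, -0.0]
grip_width: -0.0003
gripper_force: 0.0
```

Emit:
arm_command:
  rows:
    - {"fingers": -1,"x": 0,"y": 0,"z": 0.003,"ax": 0,"ay": 0,"az": 0}
    - {"fingers": -1,"x": 0,"y": 0,"z": 0.003,"ax": 0,"ay": 0,"az": 0}
    - {"fingers": -1,"x": 0,"y": 0,"z": 0.003,"ax": 0,"ay": 0,"az": 0}
    - {"fingers": -1,"x": 0,"y": 0,"z": 0,"ax": 0,"ay": 0,"az": 0}
    - {"fingers": -1,"x": 0,"y": 0,"z": 0,"ax": 0,"ay": 0,"az": 0}

```text
clock: 14.12
tcp_pos: [0.4939, -0.0541, 0.0647]
orientation: [-2.493, -1.911, 0.0]
contact_force: [0.4, -0.5, -0.5]
grip_width: 0.0003
gripper_force: 0.0
```

Emit:
arm_command:
  rows:
    - {"fingers": -1,"x": -0.0026,"y": -0.0045,"z": 0,"ax": 0,"ay": 0,"az": 0}
    - {"fingers": -1,"x": 0,"y": 0,"z": 0,"ax": 0,"ay": 0,"az": 0}
    - {"fingers": -1,"x": 0,"y": 0,"z": 0.002,"ax": 0,"ay": 0,"az": 0}
    - {"fingers": -1,"x": 0,"y": 0,"z": 0.002,"ax": 0,"ay": 0,"az": 0}
    - {"fingers": -1,"x": 0,"y": 0,"z": 0.002,"ax": 0,"ay": 0,"az": 0}
    - {"fingers": -1,"x": 0,"y": 0,"z": 0,"ax": 0,"ay": 0,"az": 0}

```text
clock: 14.62
tcp_pos: [0.4891, -0.0555, 0.0588]
orientation: [2.493, 1.911, 0.0]
contact_force: [-0.0, 0.1, -0.8]
grip_width: -0.0002
gripper_force: 0.0
```

Emit:
arm_command:
  rows:
    - {"fingers": -1,"x": 0,"y": 0,"z": 0.002,"ax": 0,"ay": 0,"az": 0}
    - {"fingers": -1,"x": 0,"y": 0,"z": 0.002,"ax": 0,"ay": 0,"az": 0}
    - {"fingers": -1,"x": 0,"y": 0,"z": 0,"ax": 0,"ay": 0,"az": 0}
    - {"fingers": -1,"x": 0,"y": 0,"z": 0,"ax": 0,"ay": 0,"az": 0}

```text
clock: 14.95
tcp_pos: [0.4894, -0.0555, 0.0554]
orientation: [2.493, 1.911, 0.0]
contact_force: [-2.8, -0.3, 9.9]
grip_width: 0.0002
gripper_force: 5.3
```

Emit:
arm_command:
  rows:
    - {"fingers": -1,"x": 0,"y": 0,"z": 0.002,"ax": 0,"ay": 0,"az": 0}
    - {"fingers": -1,"x": 0,"y": 0,"z": 0.002,"ax": 0,"ay": 0,"az": 0}
    - {"fingers": -1,"x": 0,"y": 0,"z": 0,"ax": 0,"ay": 0,"az": 0}
    - {"fingers": -1,"x": 0,"y": 0,"z": 0,"ax": 0,"ay": 0,"az": 0}

```text
clock: 15.28
tcp_pos: [0.4898, -0.0556, 0.0544]
orientation: [2.491, 1.91, -0.001]
contact_force: [-15.5, 0.1, 49.8]
grip_width: 0.0001
gripper_force: 25.1
```

Emit:
arm_command:
  rows:
    - {"fingers": -1,"x": 0,"y": 0,"z": 0.002,"ax": 0,"ay": 0,"az": 0}
    - {"fingers": -1,"x": 0,"y": 0,"z": 0.002,"ax": 0,"ay": 0,"az": 0}
    - {"fingers": -1,"x": 0,"y": 0,"z": 0,"ax": 0,"ay": 0,"az": 0}
    - {"fingers": -1,"x": 0,"y": 0,"z": 0,"ax": 0,"ay": 0,"az": 0}

```text
clock: 15.62
tcp_pos: [0.4907, -0.056, 0.0535]
orientation: [2.489, 1.907, -0.001]
contact_force: [-25.7, -0.4, 87.3]
grip_width: 0.0
gripper_force: 43.5
```

Emit:
arm_command:
  rows:
    - {"fingers": -1,"x": 0,"y": 0,"z": -0.004,"ax": 0,"ay": 0,"az": 0}
    - {"fingers": -1,"x": 0,"y": 0,"z": -0.008,"ax": 0,"ay": 0,"az": 0}
    - {"fingers": -1,"x": 0,"y": 0,"z": -0.04,"ax": 0,"ay": 0,"az": 0}
    - {"fingers": -1,"x": 0,"y": 0.02,"z": -0.04,"ax": 0,"ay": 0,"az": 0}
    - {"fingers": -1,"x": 0,"y": 0.0375,"z": 0,"ax": 0,"ay": 0,"az": 0}
    - {"fingers": -1,"x": 0,"y": 0.02,"z": 0,"ax": 0,"ay": 0,"az": 0}
    - {"fingers": -1,"x": 0,"y": 0,"z": 0,"ax": 0,"ay": 0,"az": 0}
    - {"fingers": -1,"x": 0,"y": 0,"z": 0,"ax": 0,"ay": 0,"az": 0}
    - {"fingers": -1,"x": 0,"y": 0,"z": 0,"ax": 0,"ay": 0,"az": 0}

```text
clock: 16.37
tcp_pos: [0.5612, -0.0748, 0.1351]
orientation: [-2.491, -1.911, 0.003]
contact_force: [-0.1, -0.8, -0.1]
grip_width: -0.0001
gripper_force: 0.0
```

```bash
python3 cov.py w11.png 0.038
```

```text
plate ((540.4967041015625, -12.047286987304688), (139.76004028320312, 110.33995819091797), 74.53758239746094) [5.477e-01 2.000e-04 5.820e-02]
rib ((542.4755249023438, -4.012447357177734), (79.90419006347656, 20.555755615234375), 74.1866683959961) [5.441e-01 2.000e-04 8.970e-02]
pad [149.   1.] 64 [0.5218 0.0632 0.067 ]
pad [170. 215.] 604 [ 0.4894 -0.0553  0.0615]
pad [290. 216.] 596 [ 0.5636 -0.0756  0.0615]
[ 0.561  -0.0747  0.1352] [-2.4911 -1.9114  0.0027] -285.00278195140703
```

Emit:
arm_command:
  rows:
    - {"fingers": -1,"x": 0,"y": 0.0028,"z": 0.02,"ax": 0,"ay": 0,"az": 0}
    - {"fingers": -1,"x": 0,"y": 0,"z": 0.03,"ax": 0,"ay": 0,"az": 0}
    - {"fingers": -1,"x": 0,"y": 0,"z": 0.015,"ax": 0,"ay": 0,"az": 0}
    - {"fingers": -1,"x": 0,"y": 0,"z": 0,"ax": 0,"ay": 0,"az": 0}
    - {"fingers": -1,"x": 0,"y": 0,"z": 0,"ax": 0,"ay": 0,"az": 0}
    - {"fingers": -1,"x": 0,"y": 0,"z": 0,"ax": 0,"ay": 0,"az": 0}
    - {"fingers": -1,"x": 0,"y": 0,"z": 0.003,"ax": 0,"ay": 0,"az": 0}
    - {"fingers": -1,"x": 0,"y": 0,"z": 0.003,"ax": 0,"ay": 0,"az": 0}
    - {"fingers": -1,"x": 0,"y": 0,"z": 0.003,"ax": 0,"ay": 0,"az": 0}
    - {"fingers": -1,"x": 0,"y": 0,"z": 0,"ax": 0,"ay": 0,"az": 0}

```text
clock: 17.25
tcp_pos: [0.5651, -0.076, 0.0619]
orientation: [-2.493, -1.912, 0.0]
contact_force: [-0.1, 0.2, 0.1]
grip_width: 0.0001
gripper_force: 0.0
```

Emit:
arm_command:
  rows:
    - {"fingers": -1,"x": 0,"y": 0,"z": 0.002,"ax": 0,"ay": 0,"az": 0}
    - {"fingers": -1,"x": 0,"y": 0,"z": 0.001,"ax": 0,"ay": 0,"az": 0}
    - {"fingers": -1,"x": 0,"y": 0,"z": 0,"ax": 0,"ay": 0,"az": 0}
    - {"fingers": -1,"x": 0,"y": 0,"z": 0,"ax": 0,"ay": 0,"az": 0}

```text
clock: 17.58
tcp_pos: [0.5653, -0.0759, 0.059]
orientation: [-2.493, -1.912, 0.0]
contact_force: [0.3, -0.0, 0.8]
grip_width: 0.0002
gripper_force: 0.0
```

Emit:
arm_command:
  rows:
    - {"fingers": -1,"x": 0,"y": 0,"z": 0.001,"ax": 0,"ay": 0,"az": 0}
    - {"fingers": -1,"x": 0,"y": 0,"z": 0.001,"ax": 0,"ay": 0,"az": 0}
    - {"fingers": -1,"x": 0,"y": 0,"z": 0.001,"ax": 0,"ay": 0,"az": 0}
    - {"fingers": -1,"x": 0,"y": 0,"z": 0,"ax": 0,"ay": 0,"az": 0}
    - {"fingers": -1,"x": 0,"y": 0,"z": 0,"ax": 0,"ay": 0,"az": 0}

```text
clock: 18.0
tcp_pos: [0.5652, -0.0759, 0.056]
orientation: [-2.493, -1.911, 0.0]
contact_force: [0.8, -1.2, -0.3]
grip_width: -0.0005
gripper_force: 0.0
```

Emit:
arm_command:
  rows:
    - {"fingers": -1,"x": 0,"y": 0,"z": 0.001,"ax": 0,"ay": 0,"az": 0}
    - {"fingers": -1,"x": 0,"y": 0,"z": 0.001,"ax": 0,"ay": 0,"az": 0}
    - {"fingers": -1,"x": 0,"y": 0,"z": 0,"ax": 0,"ay": 0,"az": 0}
    - {"fingers": -1,"x": 0,"y": 0,"z": 0,"ax": 0,"ay": 0,"az": 0}

```text
clock: 18.33
tcp_pos: [0.5655, -0.0759, 0.0547]
orientation: [2.493, 1.911, 0.0]
contact_force: [-1.3, 0.1, 5.2]
grip_width: 0.0004
gripper_force: 2.7
```

Emit:
arm_command:
  rows:
    - {"fingers": -1,"x": 0,"y": 0,"z": 0.001,"ax": 0,"ay": 0,"az": 0}
    - {"fingers": -1,"x": 0,"y": 0,"z": 0,"ax": 0,"ay": 0,"az": 0}
    - {"fingers": -1,"x": 0,"y": 0,"z": 0,"ax": 0,"ay": 0,"az": 0}

```text
clock: 18.58
tcp_pos: [0.5656, -0.0759, 0.0544]
orientation: [2.492, 1.911, 0.0]
contact_force: [-4.7, 0.6, 12.2]
grip_width: 0.0003
gripper_force: 6.4
```

Emit:
arm_command:
  rows:
    - {"fingers": -1,"x": 0,"y": 0,"z": 0.0005,"ax": 0,"ay": 0,"az": 0}
    - {"fingers": -1,"x": 0,"y": 0,"z": 0,"ax": 0,"ay": 0,"az": 0}
    - {"fingers": -1,"x": 0,"y": 0,"z": 0,"ax": 0,"ay": 0,"az": 0}

```text
clock: 18.83
tcp_pos: [0.5657, -0.076, 0.0543]
orientation: [2.492, 1.911, 0.0]
contact_force: [-6.0, 0.4, 17.1]
grip_width: -0.0002
gripper_force: 8.3
```

Emit:
arm_command:
  rows:
    - {"fingers": -1,"x": 0,"y": 0,"z": -0.025,"ax": 0,"ay": 0,"az": 0}
    - {"fingers": -1,"x": 0,"y": 0,"z": -0.025,"ax": 0,"ay": 0,"az": 0}
    - {"fingers": -1,"x": 0.033,"y": 0,"z": -0.01,"ax": 0,"ay": 0,"az": 0}
    - {"fingers": -1,"x": 0.033,"y": 0,"z": 0,"ax": 0,"ay": 0,"az": 0}
    - {"fingers": -1,"x": 0.033,"y": 0,"z": 0,"ax": 0,"ay": 0,"az": 0}
    - {"fingers": -1,"x": 0.0325,"y": -0.0016,"z": 0,"ax": 0,"ay": 0,"az": 0}
    - {"fingers": -1,"x": 0,"y": 0,"z": 0.02,"ax": 0,"ay": 0,"az": 0}
    - {"fingers": -1,"x": 0,"y": 0,"z": 0,"ax": 0,"ay": 0,"az": 0}
    - {"fingers": -1,"x": 0,"y": 0,"z": 0,"ax": 0,"ay": 0,"az": 0}
    - {"fingers": -1,"x": 0,"y": 0,"z": 0,"ax": 0,"ay": 0,"az": 0}

```text
clock: 19.67
tcp_pos: [0.5979, 0.0504, 0.0927]
orientation: [2.494, 1.91, -0.001]
contact_force: [-0.2, -0.4, -0.6]
grip_width: 0.0001
gripper_force: 0.0
```

Emit:
arm_command:
  rows:
    - {"fingers": -1,"x": 0.001,"y": 0,"z": 0.015,"ax": 0,"ay": 0,"az": 0}
    - {"fingers": -1,"x": 0,"y": 0,"z": 0.01,"ax": 0,"ay": 0,"az": 0}
    - {"fingers": -1,"x": 0,"y": 0,"z": 0,"ax": 0,"ay": 0,"az": 0}
    - {"fingers": -1,"x": 0,"y": 0,"z": 0.001,"ax": 0,"ay": 0,"az": 0}
    - {"fingers": -1,"x": 0,"y": 0,"z": 0.001,"ax": 0,"ay": 0,"az": 0}
    - {"fingers": -1,"x": 0,"y": 0,"z": 0.001,"ax": 0,"ay": 0,"az": 0}
    - {"fingers": -1,"x": 0,"y": 0,"z": 0,"ax": 0,"ay": 0,"az": 0}
    - {"fingers": -1,"x": 0,"y": 0,"z": 0,"ax": 0,"ay": 0,"az": 0}

```text
clock: 20.33
tcp_pos: [0.5983, 0.0524, 0.0649]
orientation: [2.493, 1.911, 0.001]
contact_force: [0.6, -0.3, -0.3]
grip_width: 0.0002
gripper_force: 0.0
```

Emit:
arm_command:
  rows:
    - {"fingers": -1,"x": 0,"y": 0,"z": 0.001,"ax": 0,"ay": 0,"az": 0}
    - {"fingers": -1,"x": 0,"y": 0,"z": 0.001,"ax": 0,"ay": 0,"az": 0}
    - {"fingers": -1,"x": 0,"y": 0,"z": 0.001,"ax": 0,"ay": 0,"az": 0}
    - {"fingers": -1,"x": 0,"y": 0,"z": 0,"ax": 0,"ay": 0,"az": 0}

```text
clock: 20.67
tcp_pos: [0.5988, 0.0526, 0.0626]
orientation: [2.492, 1.911, 0.001]
contact_force: [-1.7, -0.0, 7.3]
grip_width: 0.0002
gripper_force: 4.0
```

Emit:
arm_command:
  rows:
    - {"fingers": -1,"x": 0,"y": 0,"z": 0.001,"ax": 0,"ay": 0,"az": 0}
    - {"fingers": -1,"x": 0,"y": 0,"z": 0.001,"ax": 0,"ay": 0,"az": 0}
    - {"fingers": -1,"x": 0,"y": 0,"z": 0.001,"ax": 0,"ay": 0,"az": 0}
    - {"fingers": -1,"x": 0,"y": 0,"z": 0,"ax": 0,"ay": 0,"az": 0}

```text
clock: 21.0
tcp_pos: [0.5992, 0.0529, 0.0608]
orientation: [2.492, 1.911, 0.003]
contact_force: [-5.3, -1.3, 16.6]
grip_width: -0.0006
gripper_force: 8.1
```

Emit:
arm_command:
  rows:
    - {"fingers": -1,"x": 0,"y": 0,"z": 0.001,"ax": 0,"ay": 0,"az": 0}
    - {"fingers": -1,"x": 0,"y": 0,"z": 0.001,"ax": 0,"ay": 0,"az": 0}
    - {"fingers": -1,"x": 0,"y": 0,"z": 0.001,"ax": 0,"ay": 0,"az": 0}
    - {"fingers": -1,"x": 0,"y": 0,"z": 0,"ax": 0,"ay": 0,"az": 0}

```text
clock: 21.33
tcp_pos: [0.5992, 0.0529, 0.0574]
orientation: [2.492, 1.911, 0.004]
contact_force: [0.1, -0.4, -0.2]
grip_width: -0.0007
gripper_force: 0.0
```

Emit:
arm_command:
  rows:
    - {"fingers": -1,"x": 0,"y": 0,"z": 0.001,"ax": 0,"ay": 0,"az": 0}
    - {"fingers": -1,"x": 0,"y": 0,"z": 0.0005,"ax": 0,"ay": 0,"az": 0}
    - {"fingers": -1,"x": 0,"y": 0,"z": 0,"ax": 0,"ay": 0,"az": 0}
    - {"fingers": -1,"x": 0,"y": 0,"z": 0,"ax": 0,"ay": 0,"az": 0}

```text
clock: 21.67
tcp_pos: [0.5991, 0.0528, 0.0558]
orientation: [2.492, 1.911, 0.002]
contact_force: [-3.8, -0.8, 15.9]
grip_width: -0.0001
gripper_force: 7.8
```

Corner clicked (force rose to 17 N, then dropped). I'll go to the fourth pad.

Emit:
arm_command:
  rows:
    - {"fingers": -1,"x": 0,"y": 0,"z": -0.025,"ax": 0,"ay": 0,"az": 0}
    - {"fingers": -1,"x": 0,"y": 0,"z": -0.03,"ax": 0,"ay": 0,"az": 0}
    - {"fingers": -1,"x": 0,"y": -0.026,"z": 0,"ax": 0,"ay": 0,"az": 0}
    - {"fingers": -1,"x": -0.0016,"y": -0.026,"z": 0,"ax": 0,"ay": 0,"az": 0}
    - {"fingers": -1,"x": 0,"y": -0.026,"z": 0,"ax": 0,"ay": 0,"az": 0}
    - {"fingers": -1,"x": 0,"y": 0,"z": 0.02,"ax": 0,"ay": 0,"az": 0}
    - {"fingers": -1,"x": 0,"y": 0,"z": 0,"ax": 0,"ay": 0,"az": 0}
    - {"fingers": -1,"x": 0,"y": 0,"z": 0,"ax": 0,"ay": 0,"az": 0}
    - {"fingers": -1,"x": 0,"y": 0,"z": 0,"ax": 0,"ay": 0,"az": 0}

```text
clock: 22.42
tcp_pos: [0.5232, 0.071, 0.0893]
orientation: [2.494, 1.911, 0.0]
contact_force: [0.4, -0.5, 0.6]
grip_width: -0.0
gripper_force: 0.0
```

```bash
python3 cov.py w12.png 0.038
```

```text
plate ((554.4412841796875, 37.4420280456543), (79.66512298583984, 109.28294372558594), 74.83163452148438) [0.5758 0.0401 0.0562]
rib ((547.5554809570312, 36.57243347167969), (8.404314994812012, 3.09822416305542), 23.74997329711914) [0.547  0.0371 0.0842]
pad [433. 240.] 968 [0.5976 0.0531 0.0627]
pad [285. 241.] 913 [0.5237 0.0741 0.0672]
[0.5235 0.071  0.0895] [2.4937e+00 1.9104e+00 1.3000e-03] 74.91092799122421
```

Emit:
arm_command:
  rows:
    - {"fingers": -1,"x": 0.0015,"y": 0,"z": 0.015,"ax": 0,"ay": 0,"az": 0}
    - {"fingers": -1,"x": 0,"y": 0,"z": 0.008,"ax": 0,"ay": 0,"az": 0}
    - {"fingers": -1,"x": 0,"y": 0,"z": 0,"ax": 0,"ay": 0,"az": 0}
    - {"fingers": -1,"x": 0,"y": 0,"z": 0.001,"ax": 0,"ay": 0,"az": 0}
    - {"fingers": -1,"x": 0,"y": 0,"z": 0.001,"ax": 0,"ay": 0,"az": 0}
    - {"fingers": -1,"x": 0,"y": 0,"z": 0.001,"ax": 0,"ay": 0,"az": 0}
    - {"fingers": -1,"x": 0,"y": 0,"z": 0.001,"ax": 0,"ay": 0,"az": 0}
    - {"fingers": -1,"x": 0,"y": 0,"z": 0,"ax": 0,"ay": 0,"az": 0}

```text
clock: 23.13
tcp_pos: [0.5229, 0.0726, 0.0622]
orientation: [2.493, 1.911, 0.0]
contact_force: [0.0, 0.2, 0.9]
grip_width: 0.0003
gripper_force: 0.0
```

Emit:
arm_command:
  rows:
    - {"fingers": -1,"x": 0,"y": 0,"z": 0.001,"ax": 0,"ay": 0,"az": 0}
    - {"fingers": -1,"x": 0,"y": 0,"z": 0.001,"ax": 0,"ay": 0,"az": 0}
    - {"fingers": -1,"x": 0,"y": 0,"z": 0.001,"ax": 0,"ay": 0,"az": 0}
    - {"fingers": -1,"x": 0,"y": 0,"z": 0,"ax": 0,"ay": 0,"az": 0}

```text
clock: 23.47
tcp_pos: [0.524, 0.0729, 0.06]
orientation: [2.492, 1.911, 0.004]
contact_force: [0.9, 1.3, 4.5]
grip_width: -0.0001
gripper_force: 2.6
```

Emit:
arm_command:
  rows:
    - {"fingers": -1,"x": 0,"y": 0,"z": 0.001,"ax": 0,"ay": 0,"az": 0}
    - {"fingers": -1,"x": 0,"y": 0,"z": 0.001,"ax": 0,"ay": 0,"az": 0}
    - {"fingers": -1,"x": 0,"y": 0,"z": 0,"ax": 0,"ay": 0,"az": 0}

```text
clock: 23.72
tcp_pos: [0.5227, 0.0725, 0.057]
orientation: [2.493, 1.912, -0.0]
contact_force: [0.4, 0.5, -0.7]
grip_width: -0.0001
gripper_force: 0.2
```

Force dropped, so it likely clicked; I'll press to the bottom.

Emit:
arm_command:
  rows:
    - {"fingers": -1,"x": 0,"y": 0,"z": 0.001,"ax": 0,"ay": 0,"az": 0}
    - {"fingers": -1,"x": 0,"y": 0,"z": 0.001,"ax": 0,"ay": 0,"az": 0}
    - {"fingers": -1,"x": 0,"y": 0,"z": 0.0005,"ax": 0,"ay": 0,"az": 0}
    - {"fingers": -1,"x": 0,"y": 0,"z": 0,"ax": 0,"ay": 0,"az": 0}
    - {"fingers": -1,"x": 0,"y": 0,"z": 0,"ax": 0,"ay": 0,"az": 0}

```text
clock: 24.13
tcp_pos: [0.5227, 0.0725, 0.0544]
orientation: [-2.493, -1.911, 0.0]
contact_force: [0.1, 0.1, -0.2]
grip_width: 0.0001
gripper_force: 0.0
```

Emit:
arm_command:
  rows:
    - {"fingers": -1,"x": 0,"y": 0,"z": -0.03,"ax": 0,"ay": 0,"az": 0}
    - {"fingers": -1,"x": 0,"y": 0,"z": -0.04,"ax": 0,"ay": 0,"az": 0}
    - {"fingers": -1,"x": -0.03,"y": 0.01,"z": -0.02,"ax": 0,"ay": 0,"az": 0}
    - {"fingers": -1,"x": -0.04,"y": 0.01,"z": 0,"ax": 0,"ay": 0,"az": 0}
    - {"fingers": -1,"x": -0.04,"y": 0.01,"z": 0,"ax": 0,"ay": 0,"az": 0}
    - {"fingers": -1,"x": -0.04,"y": 0.01,"z": 0,"ax": 0,"ay": 0,"az": 0}
    - {"fingers": -1,"x": 0,"y": 0,"z": 0,"ax": 0,"ay": 0,"az": 0}
    - {"fingers": -1,"x": 0,"y": 0,"z": 0,"ax": 0,"ay": 0,"az": 0}
    - {"fingers": -1,"x": 0,"y": 0,"z": 0,"ax": 0,"ay": 0,"az": 0}

```text
clock: 24.88
tcp_pos: [0.5224, -0.0824, 0.1445]
orientation: [-2.493, -1.911, -0.0]
contact_force: [-0.2, 0.7, 0.1]
grip_width: -0.0003
gripper_force: 0.0
```

```bash
python3 cov.py w13.png 0.035
python3 - <<'E'
from h import *
f=r.grab_frame("wrist");P=cloud(f);im=f["frame"]
hsv=cv2.cvtColor(im,cv2.COLOR_RGB2HSV);H,S,V=[hsv[...,i] for i in range(3)]
m=(H>95)&(H<130)&(S>120)&(P[...,2]>.04)&(P[...,2]<.064)
q=P[m];c=np.array([.5434,-.0018]);t=np.radians(75);u=(q[:,:2]-c)@[np.cos(t),np.sin(t)];v=(q[:,:2]-c)@[np.sin(t),-np.cos(t)]
for a in(1,-1):
  for b in(1,-1):
    k=(a*u>.055)&(b*v>.025);print("plate corner",a,b,k.sum(),np.median(q[k,2]).round(4))
E
```

```text
plate ((539.2237548828125, -17.95861053466797), (125.433349609375, 110.51298522949219), 74.76954650878906) [ 0.5351 -0.0117  0.053 ]
rib ((543.3670654296875, -2.3135948181152344), (78.0055160522461, 20.19270133972168), 74.64925384521484) [0.5439 0.0007 0.0848]
pad [225. 183.] 594 [ 0.4892 -0.0541  0.0606]
pad [343. 184.] 596 [ 0.5637 -0.0745  0.0608]
[ 0.5225 -0.0814  0.1446] [-2.4913e+00 -1.9130e+00 -8.0000e-04] -284.9618466593875
plate corner 1 1 0 nan
plate corner 1 -1 0 nan
plate corner -1 1 723 0.053
plate corner -1 -1 712 0.0529
  return _methods._mean(a, axis=axis, dtype=dtype,
  ret = ret.dtype.type(ret / rcount)
```

View pics/w13.png

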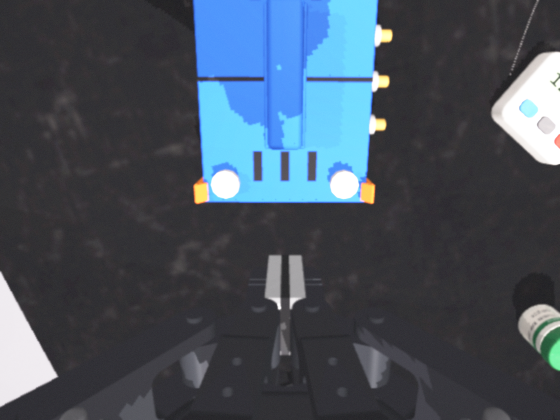

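The near end's clips (200,190) and (368,190) are over the plate edge. The far end is out of view, so I'll rise and check all four corners.

Emit:
arm_command:
  rows:
    - {"fingers": -1,"x": 0.01,"y": 0.01,"z": -0.03,"ax": 0,"ay": 0,"az": 0}
    - {"fingers": -1,"x": 0.01,"y": 0.01,"z": -0.03,"ax": 0,"ay": 0,"az": 0}
    - {"fingers": -1,"x": 0.01,"y": 0,"z": -0.02,"ax": 0,"ay": 0,"az": 0}
    - {"fingers": -1,"x": 0,"y": 0,"z": 0,"ax": 0,"ay": 0,"az": 0}
    - {"fingers": -1,"x": 0,"y": 0,"z": 0,"ax": 0,"ay": 0,"az": 0}
    - {"fingers": -1,"x": 0,"y": 0,"z": 0,"ax": 0,"ay": 0,"az": 0}

```text
clock: 25.48
tcp_pos: [0.5489, -0.058, 0.2238]
orientation: [-2.491, -1.914, 0.002]
contact_force: [-0.8, -0.1, 0.0]
grip_width: 0.0002
gripper_force: 0.0
```

```bash
python3 - <<'E'
from h import *
f=r.grab_frame("wrist");P=cloud(f);im=f["frame"];save(f,"w14.png")
hsv=cv2.cvtColor(im,cv2.COLOR_RGB2HSV);H,S,V=[hsv[...,i] for i in range(3)]
m=(H>95)&(H<130)&(S>120)&(P[...,2]>.04)&(P[...,2]<.07)
w=(S<70)&(V>150)&(P[...,2]>.055)&(P[...,2]<.075)
o=(H<18)&(S>130)&(V>90)&(P[...,2]>.055)
c=np.array([.5434,-.0018]);t=np.radians(75)
for a in(1,-1):
  for b in(1,-1):
    res=[]
    for mm in(m,w,o):
      q=P[mm];u=(q[:,:2]-c)@[np.cos(t),np.sin(t)];v=(q[:,:2]-c)@[np.sin(t),-np.cos(t)]
      k=(a*u>.055)&(b*v>.025)&(a*u<.085)&(b*v<.065)
      res+=[int(k.sum()),float(np.median(q[k,2]).round(4)) if k.any() else None,float(abs(v[k]).min().round(4)) if k.any() else None]
    print(a,b,res)
print(r.get_obs()["tcp_pos"])
E
```

```text
1 1 [604, 0.053, 0.025, 439, 0.0609, 0.0311, 6, 0.0595, 0.053]
1 -1 [622, 0.053, 0.025, 453, 0.0609, 0.0293, 23, 0.0616, 0.0541]
-1 1 [335, 0.0529, 0.0257, 334, 0.0608, 0.0301, 11, 0.0594, 0.0537]
-1 -1 [371, 0.0529, 0.025, 338, 0.0608, 0.0303, 20, 0.0609, 0.0529]
[ 0.54853744 -0.05848163  0.22334007]
```

All four corners sit at the same home height (plate top 0.053, pads 0.061), so the cover is flush. Next I'll go to the valve.

Emit:
arm_command:
  rows:
    - {"fingers": -1,"x": 0,"y": 0,"z": 0,"ax": 0,"ay": 0,"az": -7.16}
    - {"fingers": -1,"x": 0,"y": 0,"z": 0,"ax": 0,"ay": 0,"az": -7.16}
    - {"fingers": -1,"x": 0,"y": 0,"z": 0,"ax": 0,"ay": 0,"az": -7.16}
    - {"fingers": -1,"x": -0.035,"y": -0.014,"z": 0,"ax": 0,"ay": 0,"az": 0}
    - {"fingers": -1,"x": -0.035,"y": -0.014,"z": 0,"ax": 0,"ay": 0,"az": 0}
    - {"fingers": -1,"x": -0.035,"y": -0.014,"z": 0,"ax": 0,"ay": 0,"az": 0}
    - {"fingers": -1,"x": -0.035,"y": -0.014,"z": 0,"ax": 0,"ay": 0,"az": 0}
    - {"fingers": -1,"x": -0.035,"y": -0.014,"z": 0,"ax": 0,"ay": 0,"az": 0}
    - {"fingers": -1,"x": -0.035,"y": -0.014,"z": 0,"ax": 0,"ay": 0,"az": 0}
    - {"fingers": -1,"x": -0.035,"y": -0.014,"z": 0,"ax": 0,"ay": 0,"az": 0}

```text
clock: 26.37
tcp_pos: [0.4778, -0.3148, 0.2232]
orientation: [-2.092, -2.341, 0.001]
contact_force: [0.8, -0.8, -0.6]
grip_width: 0.0002
gripper_force: 0.0
```

Emit:
arm_command:
  rows:
    - {"fingers": -1,"x": -0.035,"y": -0.014,"z": 0,"ax": 0,"ay": 0,"az": 0}
    - {"fingers": -1,"x": 0,"y": 0,"z": 0,"ax": 0,"ay": 0,"az": 0}
    - {"fingers": -1,"x": 0,"y": 0,"z": 0,"ax": 0,"ay": 0,"az": 0}
    - {"fingers": -1,"x": 0,"y": 0,"z": 0,"ax": 0,"ay": 0,"az": 0}

```text
clock: 26.7
tcp_pos: [0.4692, -0.3488, 0.2234]
orientation: [-2.092, -2.341, -0.001]
contact_force: [-0.1, -0.3, -0.2]
grip_width: 0.0
gripper_force: 0.0
```

```bash
cat > val.py <<'E'
from h import *
import sys
f=r.grab_frame("wrist");P=cloud(f);im=f["frame"];save(f,sys.argv[1])
hsv=cv2.cvtColor(im,cv2.COLOR_RGB2HSV);H,S,V=[hsv[...,i] for i in range(3)]
near=np.hypot(P[...,0]-.513,P[...,1]+.305)<.07
for nm,m in(("green",near&(H>40)&(H<85)&(S>100)&(V>70)&(P[...,2]<.05)),("red",near&((H<8)|(H>172))&(S>120)&(V>90)&(P[...,2]<.05))):
    print(nm,m.sum(),np.nanmean(P[m],0).round(4) if m.any() else None)
m=near&(P[...,2]>.095)&(P[...,2]<.125)&(V<90);q=P[m];print("bar",m.sum(),cv2.minAreaRect((q[:,:2]*1000).astype(np.float32)) if len(q) else None, np.nanpercentile(q[:,2],[5,50,95]).round(3) if len(q) else None)
m=near&(P[...,2]>.03)&(P[...,2]<.04);q=P[m];print("block",cv2.minAreaRect((q[:,:2]*1000).astype(np.float32)) if len(q) else None)
o=r.get_obs();print(o["clock"],o["tcp_pos"].round(4),np.degrees(2*np.arctan2(o["orientation"][1],o["orientation"][0])),o["contact_force"].round(1))
E
python3 val.py w15.png
```

```text
green 127 [ 0.5419 -0.3021  0.0349]
red 142 [ 0.4881 -0.3092  0.0351]
bar 1685 ((514.5359497070312, -305.3216552734375), (15.966962814331055, 62.18682098388672), 7.646610260009766) [0.106 0.11  0.112]
block ((514.9576416015625, -305.4220275878906), (74.38006591796875, 54.22871780395508), 7.550576210021973)
26.75 [ 0.4698 -0.3481  0.2237] -263.4659324385217 [ 0.1 -0.1  0.5]
```

View pics/w15.png

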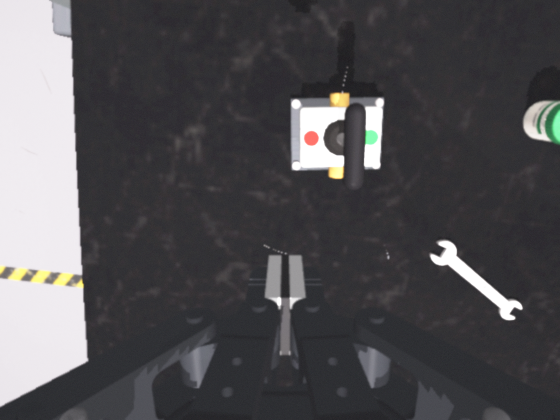

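The view shows the valve at (338,135): green dot (371,138), red dot (311,138), bar (355,145). Centre is (0.515, -0.3054) with +x at 7.5°. I'll push from the red side towards green.

Emit:
arm_command:
  rows:
    - {"fingers": -1,"x": 0.018,"y": 0.0027,"z": 0,"ax": 0,"ay": 0,"az": -1.0}
    - {"fingers": -1,"x": 0.018,"y": 0.0027,"z": 0,"ax": 0,"ay": 0,"az": 0}
    - {"fingers": -1,"x": 0,"y": 0,"z": 0,"ax": 0,"ay": 0,"az": 0}
    - {"fingers": -1,"x": 0,"y": 0,"z": 0.036,"ax": 0,"ay": 0,"az": 0}
    - {"fingers": -1,"x": 0,"y": 0,"z": 0.036,"ax": 0,"ay": 0,"az": 0}
    - {"fingers": -1,"x": 0,"y": 0,"z": 0.036,"ax": 0,"ay": 0,"az": 0}
    - {"fingers": -1,"x": 0,"y": 0,"z": 0.036,"ax": 0,"ay": 0,"az": 0}
    - {"fingers": -1,"x": 0,"y": 0,"z": 0,"ax": 0,"ay": 0,"az": 0}
    - {"fingers": -1,"x": 0,"y": 0,"z": 0,"ax": 0,"ay": 0,"az": 0}
    - {"fingers": -1,"x": 0,"y": 0,"z": 0,"ax": 0,"ay": 0,"az": 0}

```text
clock: 27.58
tcp_pos: [0.4723, -0.3128, 0.0824]
orientation: [2.069, 2.361, 0.001]
contact_force: [0.3, -0.3, 1.7]
grip_width: 0.0007
gripper_force: 0.0
```

Emit:
arm_command:
  rows:
    - {"fingers": -1,"x": 0,"y": 0.01,"z": 0,"ax": 0,"ay": 0,"az": 0}
    - {"fingers": -1,"x": 0,"y": 0.01,"z": 0,"ax": 0,"ay": 0,"az": 0}
    - {"fingers": -1,"x": 0,"y": 0.006,"z": 0,"ax": 0,"ay": 0,"az": 0}
    - {"fingers": -1,"x": 0,"y": 0.006,"z": 0,"ax": 0,"ay": 0,"az": 0}
    - {"fingers": -1,"x": 0,"y": 0.006,"z": 0,"ax": 0,"ay": 0,"az": 0}
    - {"fingers": -1,"x": 0,"y": 0,"z": 0,"ax": 0,"ay": 0,"az": 0}
    - {"fingers": -1,"x": 0,"y": 0,"z": 0,"ax": 0,"ay": 0,"az": 0}

```text
clock: 28.17
tcp_pos: [0.5085, -0.3083, 0.0805]
orientation: [-2.072, -2.361, 0.0]
contact_force: [-1.6, -0.8, 0.5]
grip_width: 0.0001
gripper_force: 0.8
```

Emit:
arm_command:
  rows:
    - {"fingers": -1,"x": 0,"y": 0.005,"z": 0,"ax": 0,"ay": 0,"az": 0}
    - {"fingers": -1,"x": 0,"y": 0.005,"z": 0,"ax": 0,"ay": 0,"az": 0}
    - {"fingers": -1,"x": 0,"y": 0.005,"z": 0,"ax": 0,"ay": 0,"az": 0}
    - {"fingers": -1,"x": 0,"y": 0.003,"z": 0,"ax": 0,"ay": 0,"az": 0}
    - {"fingers": -1,"x": 0,"y": 0.003,"z": 0,"ax": 0,"ay": 0,"az": 0}
    - {"fingers": -1,"x": 0,"y": 0,"z": 0,"ax": 0,"ay": 0,"az": 0}
    - {"fingers": -1,"x": 0,"y": 0,"z": 0,"ax": 0,"ay": 0,"az": 0}

```text
clock: 28.75
tcp_pos: [0.5284, -0.3054, 0.0799]
orientation: [-2.071, -2.359, 0.001]
contact_force: [-5.9, -1.3, -1.5]
grip_width: -0.0002
gripper_force: 2.1
```

Emit:
arm_command:
  rows:
    - {"fingers": -1,"x": 0,"y": 0.003,"z": 0,"ax": 0,"ay": 0,"az": 0}
    - {"fingers": -1,"x": 0,"y": 0.002,"z": 0,"ax": 0,"ay": 0,"az": 0}
    - {"fingers": -1,"x": 0,"y": 0,"z": 0,"ax": 0,"ay": 0,"az": 0}
    - {"fingers": -1,"x": 0,"y": 0,"z": 0,"ax": 0,"ay": 0,"az": 0}

```text
clock: 29.08
tcp_pos: [0.5328, -0.305, 0.0799]
orientation: [-2.071, -2.359, 0.002]
contact_force: [-5.5, -1.4, -1.1]
grip_width: -0.0002
gripper_force: 2.5
```

Emit:
arm_command:
  rows:
    - {"fingers": -1,"x": 0,"y": 0.002,"z": 0,"ax": 0,"ay": 0,"az": 0}
    - {"fingers": -1,"x": 0,"y": 0.002,"z": 0,"ax": 0,"ay": 0,"az": 0}
    - {"fingers": -1,"x": 0,"y": 0,"z": 0,"ax": 0,"ay": 0,"az": 0}
    - {"fingers": -1,"x": 0,"y": 0,"z": 0,"ax": 0,"ay": 0,"az": 0}

```text
clock: 29.42
tcp_pos: [0.5349, -0.3048, 0.0796]
orientation: [-2.07, -2.356, 0.006]
contact_force: [-10.5, -1.0, 1.2]
grip_width: 0.0001
gripper_force: 5.0
```

Emit:
arm_command:
  rows:
    - {"fingers": -1,"x": 0,"y": 0.002,"z": 0,"ax": 0,"ay": 0,"az": 0}
    - {"fingers": -1,"x": 0,"y": 0,"z": 0,"ax": 0,"ay": 0,"az": 0}
    - {"fingers": -1,"x": 0,"y": 0,"z": 0,"ax": 0,"ay": 0,"az": 0}

```text
clock: 29.67
tcp_pos: [0.5351, -0.3048, 0.0796]
orientation: [-2.07, -2.353, 0.009]
contact_force: [-15.1, -0.6, 5.5]
grip_width: -0.0001
gripper_force: 8.0
```

```bash
python3 - <<'E'
from h import *
o=r.get_obs();print(o["tcp_pos"],o["contact_force"])
for n in("top","wrist"):
    P=cloud(r.grab_frame(n));d=P[...,:2]-np.array([.515,-.3054]);u=d@[.9913,.1316];v=d@[-.1316,.9913]
    m=(abs(v)<.034)&(abs(v)>.016)&(P[...,2]>.06)&(P[...,2]<.118)&(abs(u)<.07)
    if m.any(): print(n,m.sum(),[np.percentile(x[m],[5,50,95]).round(4) for x in(u,v,P[...,2])])
E
```

```text
[ 0.53513299 -0.30475722  0.07955194] [-15.13067117  -0.60721723   5.51532723]
top 27 [array([0.0299, 0.0367, 0.0437]), array([0.0169, 0.0235, 0.0299]), array([0.0909, 0.0956, 0.1036])]
wrist 1609 [array([0.0311, 0.0375, 0.0445]), array([0.0167, 0.024 , 0.0306]), array([0.0922, 0.0971, 0.0993])]
```

The lever is at its stop (bar offset 38 mm, force rising to 15 N). I'll hold it, then ease back.

Emit:
arm_command:
  rows:
    - {"fingers": -1,"x": 0,"y": 0,"z": 0,"ax": 0,"ay": 0,"az": 0}
    - {"fingers": -1,"x": 0,"y": 0,"z": 0,"ax": 0,"ay": 0,"az": 0}
    - {"fingers": -1,"x": 0,"y": 0,"z": 0,"ax": 0,"ay": 0,"az": 0}
    - {"fingers": -1,"x": 0,"y": 0,"z": 0,"ax": 0,"ay": 0,"az": 0}
    - {"fingers": -1,"x": 0,"y": 0,"z": 0,"ax": 0,"ay": 0,"az": 0}
    - {"fingers": -1,"x": 0,"y": 0,"z": 0,"ax": 0,"ay": 0,"az": 0}
    - {"fingers": -1,"x": 0,"y": 0,"z": 0,"ax": 0,"ay": 0,"az": 0}
    - {"fingers": -1,"x": 0,"y": 0,"z": 0,"ax": 0,"ay": 0,"az": 0}
    - {"fingers": -1,"x": 0,"y": 0,"z": 0,"ax": 0,"ay": 0,"az": 0}
    - {"fingers": -1,"x": 0,"y": 0,"z": 0,"ax": 0,"ay": 0,"az": 0}

```text
clock: 30.6
tcp_pos: [0.5351, -0.3047, 0.0795]
orientation: [-2.07, -2.353, 0.009]
contact_force: [-15.1, -0.3, 3.8]
grip_width: 0.0
gripper_force: 7.9
```

Emit:
arm_command:
  rows:
    - {"fingers": -1,"x": 0,"y": 0,"z": 0,"ax": 0,"ay": 0,"az": 0}
    - {"fingers": -1,"x": 0,"y": 0,"z": 0,"ax": 0,"ay": 0,"az": 0}
    - {"fingers": -1,"x": 0,"y": 0,"z": 0,"ax": 0,"ay": 0,"az": 0}
    - {"fingers": -1,"x": 0,"y": 0,"z": 0,"ax": 0,"ay": 0,"az": 0}
    - {"fingers": -1,"x": 0,"y": 0,"z": 0,"ax": 0,"ay": 0,"az": 0}
    - {"fingers": -1,"x": 0,"y": 0,"z": 0,"ax": 0,"ay": 0,"az": 0}
    - {"fingers": -1,"x": 0,"y": 0,"z": 0,"ax": 0,"ay": 0,"az": 0}
    - {"fingers": -1,"x": 0,"y": 0,"z": 0,"ax": 0,"ay": 0,"az": 0}

```text
clock: 31.27
tcp_pos: [0.5351, -0.3048, 0.0795]
orientation: [-2.07, -2.353, 0.009]
contact_force: [-14.5, 0.5, 4.7]
grip_width: 0.0002
gripper_force: 7.9
```

Emit:
arm_command:
  rows:
    - {"fingers": -1,"x": 0,"y": -0.006,"z": 0,"ax": 0,"ay": 0,"az": 0}
    - {"fingers": -1,"x": 0,"y": -0.006,"z": 0,"ax": 0,"ay": 0,"az": 0}
    - {"fingers": -1,"x": 0,"y": -0.006,"z": 0,"ax": 0,"ay": 0,"az": 0}
    - {"fingers": -1,"x": 0,"y": -0.006,"z": 0,"ax": 0,"ay": 0,"az": 0}
    - {"fingers": -1,"x": 0,"y": -0.006,"z": 0,"ax": 0,"ay": 0,"az": 0}
    - {"fingers": -1,"x": 0,"y": -0.006,"z": 0,"ax": 0,"ay": 0,"az": 0}
    - {"fingers": -1,"x": 0,"y": -0.006,"z": 0,"ax": 0,"ay": 0,"az": 0}
    - {"fingers": -1,"x": 0,"y": -0.01,"z": 0,"ax": 0,"ay": 0,"az": 0}
    - {"fingers": -1,"x": 0,"y": -0.015,"z": 0,"ax": 0,"ay": 0,"az": 0}
    - {"fingers": -1,"x": 0,"y": 0,"z": 0,"ax": 0,"ay": 0,"az": 0}

```text
clock: 32.1
tcp_pos: [0.4703, -0.3137, 0.0801]
orientation: [-2.074, -2.357, 0.003]
contact_force: [-0.6, -0.4, -0.9]
grip_width: 0.0
gripper_force: 0.0
```

Emit:
arm_command:
  rows:
    - {"fingers": -1,"x": 0,"y": 0,"z": -0.02,"ax": 0,"ay": 0,"az": 0}
    - {"fingers": -1,"x": -0.02,"y": 0,"z": -0.04,"ax": 0,"ay": 0,"az": 0}
    - {"fingers": -1,"x": -0.02,"y": 0,"z": -0.04,"ax": 0,"ay": 0,"az": 0}
    - {"fingers": -1,"x": 0,"y": 0,"z": -0.04,"ax": 0,"ay": 0,"az": 0}
    - {"fingers": -1,"x": 0,"y": 0,"z": 0,"ax": 0,"ay": 0,"az": 0}
    - {"fingers": -1,"x": 0,"y": 0,"z": 0,"ax": 0,"ay": 0,"az": 0}
    - {"fingers": -1,"x": 0,"y": 0,"z": 0,"ax": 0,"ay": 0,"az": 0}
    - {"fingers": -1,"x": 0,"y": 0,"z": 0,"ax": 0,"ay": 0,"az": 0}

```text
clock: 32.77
tcp_pos: [0.4777, -0.349, 0.2136]
orientation: [-2.07, -2.36, 0.0]
contact_force: [0.2, -0.2, 0.4]
grip_width: 0.0003
gripper_force: 0.0
```

```bash
python3 val.py w16.png; python3 - <<'E'
from h import *
f=r.grab_frame("top");save(f,"top2.png");P=cloud(f);im=f["frame"]
D=np.load("top1.npz")["im"]
hsv=cv2.cvtColor(im,cv2.COLOR_RGB2HSV);m=(hsv[...,0]>95)&(hsv[...,0]<130)&(hsv[...,1]>120)
q=P[(m)&(abs(P[...,0]-.543)<.1)&(abs(P[...,1])<.1)]
print("cover",cv2.minAreaRect((q[:,:2]*1000).astype(np.float32)),np.median(q[:,2]))
print("bystander diff",[ (b,float(cv2.absdiff(im,D)[b[1]:b[3],b[0]:b[2]].mean().round(2))) for b in((150,140,180,170),(200,140,230,170),(285,125,315,155),(255,60,285,88),(355,135,375,155),(75,75,100,100))])
E
```

```text
green 153 [ 0.5415 -0.3022  0.035 ]
red 148 [ 0.4881 -0.3092  0.0351]
bar 1806 ((513.6514282226562, -305.5132751464844), (15.836833000183105, 62.966060638427734), 9.502192497253418) [0.106 0.11  0.112]
block ((515.10107421875, -305.577392578125), (73.99407958984375, 53.3534049987793), 7.627521991729736)
32.8167 [ 0.4777 -0.349   0.2134] -262.5274988002305 [-0.1 -0.4 -0.1]
cover ((548.6824340820312, -3.329376220703125), (169.7112579345703, 120.18309783935547), 74.91439056396484) 0.05279285395482192
bystander diff [((150, 140, 180, 170), 1.63), ((200, 140, 230, 170), 1.32), ((285, 125, 315, 155), 1.1), ((255, 60, 285, 88), 1.35), ((355, 135, 375, 155), 1.21), ((75, 75, 100, 100), 1.42)]
```

The lever is upright, the cover is flush, and the bottles, jar and timer haven't moved, so I'm handing in.

```bash
python3 -c "
from bench import r
print(r.hand_in())"
```

```text
the job is handed in; nothing more can be done
None
```

The job is handed in at about 33 s: the cover is clipped flush at all four corners, the purge lever was then held at the green stop for about 1.6 s and sprang back upright, and the bystanders are unmoved; one early press on a pad reached about 87 N at the wrist (limit 120 N) before I backed off.

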